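# Fetch the pipette from under the loaded shelf of its case

### The arm

A 7-joint arm with a two-finger parallel gripper is mounted at the origin on a cart in front of the work surface, level with it; the furniture and walls round the work are solid. World frame = base frame: x ahead of the robot, y to its left, z up, the work surface at z = 0. Lengths are in m, angles in rad, forces in N, time in s.
With the tool pointing down it reaches from about 0.4 to 0.85 m from the base axis. Payload 4.5 kg.
Tool frame: the origin (TCP) lies at the very end of the fingers, on their centre line; the grasp point (between the pads) lies 19 mm behind it (bot.hold_point_z is the distance from the TCP to the grasp point, in m); z points along the fingers, y is the direction in which the jaws open and shut (so a half turn about z gives the same grasp; the last joint's range is limited). The gripper opens to 85 mm and grips with 20 to 120 N. Pads are 22 mm wide; open, the fingers measure 114 mm over their backs; the gripper's body (76 mm by 85 mm) begins 54 mm behind the grasp point. The pads swing forward as they close: fully open they stand 13 mm farther back than shut.
Start: joints at [-1.112, 0.689, -0.195, 1.565, 0.157, 0.902, -0.215], TCP at [0.258, 0.569, 0.231] pointing down, gripper open.
Joint ranges: [-3.01, 3.01], [-0.46, 2.08], [-1.47, 1.51], [0.13, 2.56], [-1, 4.14], [0.04, 2.09], [-2.66, 2.66]. Speed limits (rad/s): [2.57, 2.57, 3.14, 3.14, 3.14, 3.14, 3.14].

### API

Orientations are given as a unit quaternion [w, x, y, z].
In Python, from bench import status, cams, close_job, bot gives the robot as it stands.
- The arm moves only by the tool arm_command, never from a script. Its argument "commands" is a list of rows, each a list of 5 numbers: the shift along the tool's x, y, z normalised to -1 to 1, where 1 is 1000 mm, then the turn about the tool's z normalised to -1 to 1, where 1 is 30 degrees, then the opening, from -1 (shut) to 1 (fully open). In form: [[tx, ty, tz, spin, grip], ...]. A call has 1 to 10 rows; each row is the pose to reach, as a shift and turn from the pose commanded when the call began, along the tool's axes at that moment; what a row does not reach only later rows make up. A row lasts 1/8 s, in which the tool goes at most 62.5 mm and 10.7 degrees, less where a joint would pass 70% of its speed; a pose out of reach is approached as far as the arm can. A call with a number of a shift or a turn outside -1 to 1 is refused whole. A call with a gripper value outside its range is refused whole. The fingers move at their own pace and stop on an object; "grip_force" is the grip in N (left out, the last holds). Time passes only in rows, so rows that repeat a pose let the fingers close. It gives the time, the measured TCP pose, the force and the opening at its end, in the units of the state.
- status.get_state(): the state, without advancing time (a new reading comes with each control period).
- cams.get_image(name): name is "scene" or "top" or "wrist"; returns a dict with "color" (480x640x3 uint8, red, green, blue), "fx", "fy", "cx", "cy" (pixels), "xyz" and "orientation" of the camera in the world; the wrist camera has in their place "hand_eye" (4x4, takes a point from camera to tool coordinates, whose origin is the TCP and whose axes are the flange's). Camera axes: x right, y down, z forward; pixel columns grow to the right and rows downward; lengths in m; the calibration is good to about 2 mm. A picture is of the moment at which its call begins: read the wrist's pose just before it. There is no depth.
- close_job(): hands the job in, once; it reports no verdict.
The state is a dict: "time_s": time; "joint_positions": joint angles; "qd": joint speeds; "effort": joint torques, N m; "eef_pos": TCP position; "ee_rot": TCP orientation; "ft_force": force on the tool from outside, world axes, zero at the start; "ft_torque": the same for the moment, N m; "width": finger opening in m.
Only numpy, scipy, OpenCV 4.12 (cv2) and the standard library are available. Lean on these libraries where they do the work, as an engineer would, in place of code of your own. Each camera call takes 0.05 s, during which the arm holds its last target. There are 200 camera calls.

### The job

I need the pipette with the yellow button that lies in the grey case. Clear what is above it onto the green side mat one piece at a time - first the timer and the red-capped jar, then the clear shelf plate - and lay the pipette lengthwise in the white-rimmed tray. Then lay the shelf plate back on the case just as it was, and stand the timer and the jar back on it, each in the very place where it stood, without disturbing the tip box or the sample box.

Things in the scene. Friction and masses are not known exactly. Their poses are not given: they have to be found in the camera images.
- case: fixed grey open case, 286 (x) x 104 (y) x 46 mm high; origin at the centre of its underside on the bench. Floor and walls 5 mm thick; over the middle 140 mm (x -70 to +70 mm) both long side walls are only 12 mm high, so that fingers can straddle the pipette there. Pipette on its floor; shelf plate lies loose across its rim.
- shelf_plate: loose clear plate, blue edges, 200 (x) x 130 (y) x 6 mm, 120 g, flat on the case rim (underside at 46 mm), its x along the case's. Origin: centre of its underside. At its middle a blue grip bar, 24 (x) x 12 (y) mm, top 36 mm above the underside: pinch along y. Timer and jar stand on it at first, about 55 mm from the bar along x, one to each side; sides vary.
- timer: loose white square timer with blue and red keys, 66 x 66 mm, 19 mm high over its keys (the body to grip is 16 mm high), 50 g; origin at the centre of its underside, sides along its x and y, z up. On the shelf plate there is room to grip it on the two faces that look along the plate's y.
- jar: loose small jar with a red cap, 38 mm in diameter, 46 mm high, 60 g, upright; origin at the centre of its underside, z up.
- pipette: loose grey-white pipette with a yellow button, lying flat, 242 mm long along its y (tip at +y, at first along the case's +x), 82 g. Origin: middle of its outline's underside. Solid body to grip: x -24 to +3, y -91 to +37, z 0 to 30 mm; grip across x near (-10.5, -27, 15) mm, its centre of mass. At first under the shelf plate, both ends showing.
- mat: fixed green mat, the side area, 300 (x) x 200 (y) x 3 mm; origin at the centre of its underside on the bench. All three fit if the plate lies with its x along the mat's x towards one end, and timer and jar side by side at the other end. A thing is on the mat when it rests there with its centre over it.
- tray: fixed shallow tray, white rim, dark floor, 280 (x) x 92 (y) mm, rim 12 mm high and 4 mm thick, floor 4 mm thick; origin at the centre of its underside on the bench. The pipette goes in lengthwise along its x, either way round, flat on the floor, the middle of its length near the middle of the tray.
- tip_box: bystander: pink and clear tip box with yellow tips, 82 x 122 x 68 mm, stands behind the work; origin at the centre of its underside. Leave alone.
- sample_box: bystander: grey clear box of white tubes, 88 x 126 x 52 mm, stands at the right of the work; origin at the centre of its underside. Leave alone.
Not all that is in view belongs to the job. What is shaped like the jar but black or turquoise is not meant.

How it is judged:
On the way, in this order (a step that is already met when the one before it is completed fails the run):
1. the timer and the jar are both on the mat, while the shelf plate is still on the case (x of timer in the frame of mat between -0.15 and 0.15 m and y of timer in the frame of mat between -0.1 and 0.1 m and z of each of timer, jar in the frame of mat below 0.012 m and x of jar in the frame of mat between -0.15 and 0.15 m and y of jar in the frame of mat between -0.1 and 0.1 m and distance of shelf_plate from where it was at the start of the episode below 0.03 m), for 0.2 s.
2. the shelf plate is on the mat as well, while the pipette is still in the case (x of shelf_plate in the frame of mat between -0.15 and 0.15 m and y of shelf_plate in the frame of mat between -0.1 and 0.1 m and z of each of shelf_plate, timer, jar in the frame of mat below 0.012 m and x of timer in the frame of mat between -0.15 and 0.15 m and y of timer in the frame of mat between -0.1 and 0.1 m and x of jar in the frame of mat between -0.15 and 0.15 m and y of jar in the frame of mat between -0.1 and 0.1 m and distance of pipette from where it was at the start of the episode below 0.05 m), for 0.2 s.
3. the pipette lies in the tray, while the three others are on the mat (x of pipette in the frame of tray between -0.03 and 0.03 m and y of pipette in the frame of tray between -0.032 and 0.032 m and z of pipette in the frame of tray below 0.012 m and angle between the y axis of pipette and the x axis of tray, either way round below 0.2 rad and angle between pipette's own z axis and vertical below 0.15 rad and x of shelf_plate in the frame of mat between -0.15 and 0.15 m and y of shelf_plate in the frame of mat between -0.1 and 0.1 m and z of each of shelf_plate, timer, jar in the frame of mat below 0.012 m and x of timer in the frame of mat between -0.15 and 0.15 m and y of timer in the frame of mat between -0.1 and 0.1 m and x of jar in the frame of mat between -0.15 and 0.15 m and y of jar in the frame of mat between -0.1 and 0.1 m), for 0.2 s.
4. the shelf plate is back on the case, while the timer and the jar are still on the mat (distance of shelf_plate from where it was at the start of the episode below 0.013 m and angle between shelf_plate's own z axis and vertical below 0.12 rad and angle between the x axis of shelf_plate and the x axis of case, either way round below 0.15 rad and x of timer in the frame of mat between -0.15 and 0.15 m and y of timer in the frame of mat between -0.1 and 0.1 m and z of each of timer, jar in the frame of mat below 0.012 m and x of jar in the frame of mat between -0.15 and 0.15 m and y of jar in the frame of mat between -0.1 and 0.1 m), for 0.2 s.
At the end, for the whole second after the job is handed in: Pipette flat in the tray, along it within 0.2 rad, origin within 30 mm (along) and 32 mm (across) of its middle; shelf plate on the case within 13 mm of its start and 0.15 rad of the case; timer and jar upright, each within 15 mm of its start place; all at rest (x of pipette in the frame of tray between -0.03 and 0.03 m and y of pipette in the frame of tray between -0.032 and 0.032 m and z of pipette in the frame of tray below 0.012 m and angle between the y axis of pipette and the x axis of tray, either way round below 0.2 rad and angle between pipette's own z axis and vertical below 0.15 rad and distance of shelf_plate from where it was at the start of the episode below 0.013 m and angle between each of shelf_plate, timer, jar's own z axis and vertical below 0.12 rad and angle between the x axis of shelf_plate and the x axis of case, either way round below 0.15 rad and distance of each of timer, jar from where it was at the start of the episode below 0.015 m and linear speed of each of timer, jar, shelf_plate, pipette below 0.02 m/s); the robot touches nothing.
It fails at once if the tip box is disturbed (moved more than 30 mm) (distance of tip_box from where it was at the start of the episode above 0.03 m).
It fails at once if the sample box is disturbed (moved more than 30 mm) (distance of sample_box from where it was at the start of the episode above 0.03 m).
It also fails if it takes over 136 s, if anything falls off the work surface, if the arm or the gripper's body presses on something with over 40 N, if the wrist force passes 120 N, or if a joint passes its speed limit or range.

## Working session

There is one attempt and no reset: what is moved stays moved. The work goes in short steps, Python scripts to look and compute and a tool call to move; the robot and the scene stay as the last step left them, time stands still between calls to the robot, and variables do not carry over. Pictures are saved under pics/ and viewed, about 12 in all and at most 16, crops included, and the job is handed in when it is done.

Besides the shell and the picture viewer there is one more tool, called as name(argument=value, ...) on one line, values as JSON. arm_command: Moves the arm, as the interface text tells. Its arguments: {"type":"object","properties":{"commands":{"type":"array","items":{"type":"array","items":{"type":"number"}}},"grip_force":{"type":"number"}},"required":["commands"]}

```bash
mkdir -p pics; ls; cat > h.py <<'E'
import numpy as np, cv2
from scipy.spatial.transform import Rotation as R
from bench import status, cams, bot
def rot(q): return R.from_quat([q[1],q[2],q[3],q[0]]).as_matrix()
def grab(name, fn=None):
    s=status.get_state(); im=cams.get_image(name)
    K=np.array([[im['fx'],0,im['cx']],[0,im['fy'],im['cy']],[0,0,1]])
    if 'hand_eye' in im:
        T=np.eye(4);T[:3,:3]=rot(s['ee_rot']);T[:3,3]=s['eef_pos'];T=T@np.array(im['hand_eye'])
    else:
        T=np.eye(4);T[:3,:3]=rot(im['orientation']);T[:3,3]=im['xyz']
    if fn:
        cv2.imwrite('pics/'+fn+'.png',im['color'][:,:,::-1]); np.savez('pics/'+fn+'.npz',K=K,T=T)
    return im['color'],K,T
def load(fn): d=np.load('pics/'+fn+'.npz'); return d['K'],d['T']
def px2w(fn,uv,z):
    K,T=load(fn); d=T[:3,:3]@np.linalg.inv(K)@np.array([uv[0],uv[1],1.]); o=T[:3,3]
    return o+d*(z-o[2])/d[2]
def w2px(fn,p):
    K,T=load(fn); c=T[:3,:3].T@(np.array(p)-T[:3,3]); q=K@c; return q[:2]/q[2]
E
python3 - <<'E'
from h import *
s=status.get_state(); print(s, bot.hold_point_z)
for n in('top','scene'):
    c,K,T=grab(n,n+'0'); print(n,K[0,0],T.round(3))
E
```

```text
pics
{'time_s': 0.0, 'joint_positions': array([-1.11218731,  0.69001071, -0.1945254 ,  1.5663747 ,  0.15726902,
        0.9024721 , -0.2151014 ]), 'qd': array([-0.00017457,  0.00120264, -0.00027292, -0.00115557, -0.00044575,
        0.00075726,  0.00194359]), 'effort': array([ 7.92096180e-04, -5.39601624e+01, -1.26655273e+00, -1.58546054e+01,
        9.08382732e-03,  9.16301185e-03,  3.39837129e-06]), 'eef_pos': array([0.25735166, 0.5688311 , 0.23045947]), 'ee_rot': array([-1.48618694e-04,  2.10773559e-01,  9.77534463e-01, -9.26143343e-04]), 'ft_force': array([ 0.14486479, -0.31551028,  0.47009436]), 'ft_torque': array([0.03123042, 0.0068723 , 0.04855206]), 'width': 0.08542256244438659} 0.0187
top 542.4744541185565 [[ 0.071 -0.976  0.204  0.325]
 [-0.997 -0.07   0.011 -0.082]
 [ 0.003 -0.204 -0.979  1.549]
 [ 0.     0.     0.     1.   ]]
scene 602.2759861037237 [[ 0.477 -0.482  0.734 -0.396]
 [-0.879 -0.264  0.398 -0.629]
 [ 0.002 -0.835 -0.55   0.83 ]
 [ 0.     0.     0.     1.   ]]
```

View pics/top0.png

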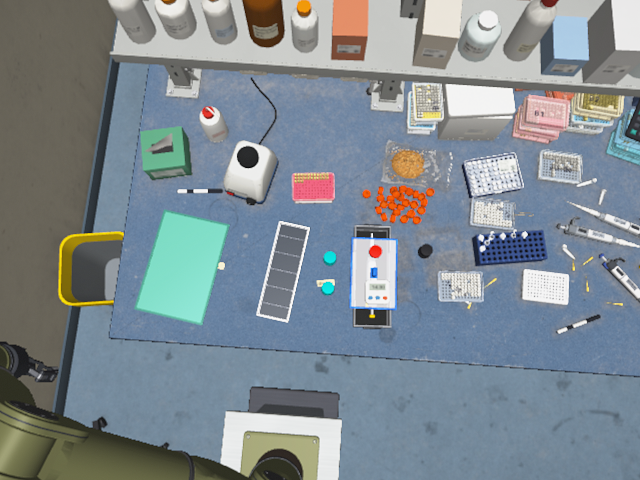

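View pics/scene0.png

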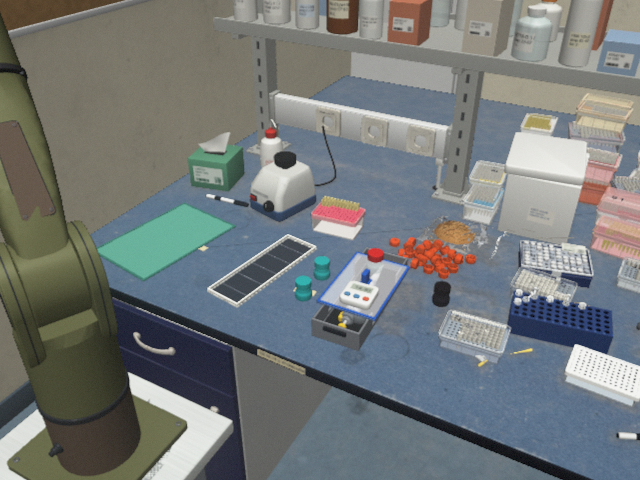

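Red-capped jar at (375,251) on the plate is the one meant. The turquoise ones at (330,257) and (328,288) and the black one at (425,250) are decoys. The mat is at (180,267), the tray at (284,271) and the case at (373,275). I'll take one enlarged crop to confirm and measure.

```bash
python3 - <<'E'
from h import *
im=cv2.imread('pics/top0.png')
c=cv2.resize(im[215:335,310:435],None,fx=5,fy=5,interpolation=cv2.INTER_CUBIC)
cv2.imwrite('pics/crop1.png',c)
hsv=cv2.cvtColor(im,cv2.COLOR_BGR2HSV)
m=cv2.inRange(hsv,(75,90,120),(90,255,255)); n,l,st,ce=cv2.connectedComponentsWithStats(m)
k=1+st[1:,4].argmax(); 
r=cv2.minAreaRect(cv2.findContours((l==k).astype(np.uint8),0,2)[0][0]); b=cv2.boxPoints(r)
print('mat',st[k]); 
cnt=cv2.findContours((l==k).astype(np.uint8),0,2)[0][0]; ap=cv2.approxPolyDP(cnt,6,True)[:,0]
P=np.array([px2w('top0',p,.003) for p in ap]);print(P.round(4),P.mean(0))
for p in [(287,222),(309,228),(289,321),(258,315)]: print('tray',px2w('top0',p,.012).round(4))
E
```

```text
mat [ 134  210   96  115 7150]
[[0.7006 0.3978 0.003 ]
 [0.4096 0.4454 0.003 ]
 [0.3787 0.2482 0.003 ]
 [0.6692 0.2024 0.003 ]] [0.53951714 0.32345064 0.003     ]
tray [0.6883 0.0333 0.012 ]
tray [ 0.6751 -0.032   0.012 ]
tray [0.4041 0.0039 0.012 ]
tray [0.4145 0.0922 0.012 ]
```

View pics/crop1.png

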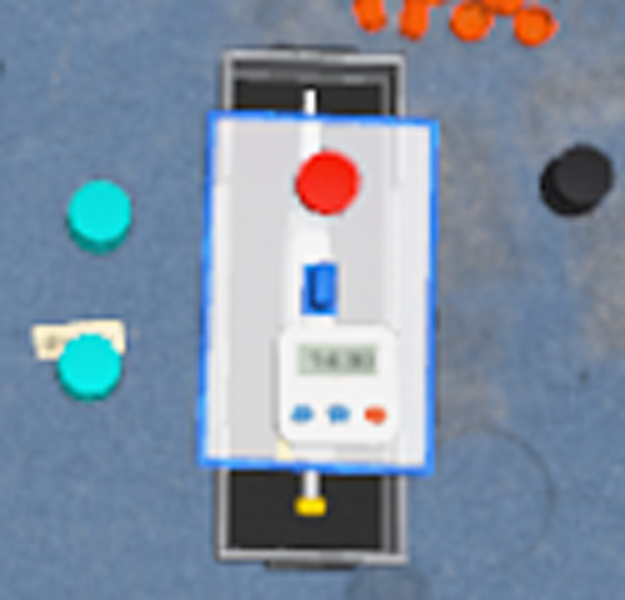

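```bash
python3 - <<'E'
from h import *
f=lambda u,v,z: px2w('top0',(310+(u+.5)/5-.5,215+(v+.5)/5-.5),z)
def quad(n,ps,z):
    P=np.array([f(*p,z) for p in ps]); c=P.mean(0)
    d=(P[0]+P[1]-P[2]-P[3])/2; print(n,c.round(4),'L',np.hypot(*d[:2]).round(4),'yaw',np.degrees(np.arctan2(d[1],d[0])).round(2),'W',np.linalg.norm(P[0]+P[3]-P[1]-P[2]).round(4)/2)
quad('plate',[(210,113),(438,122),(434,472),(200,465)],.052)
quad('timer',[(283,323),(392,326),(392,443),(280,443)],.068)
quad('case',[(224,55),(402,60),(405,560),(218,560)],.046)
print('jar',f(328,183,.098)); print('bar',f(319,270,.082),f(319,290,.07)); print('button',f(311,506,.02),'tip',f(309,92,.02))
g=lambda u,v,z:px2w('top0',(u,v),z)
for n,p in dict(tq1=(330,257),tq2=(328,287),black=(425,250)).items(): print(n,g(*p,.046))
K,T=load('top0')
P=np.array([g(*p,.012) for p in [(285.5,222),(309,228),(289,321),(258,315)]]);c=P.mean(0);d=P[0]+P[1]-P[2]-P[3];print('tray',c,np.degrees(np.arctan2(d[1],d[0])),np.hypot(*d[:2])/2)
print('tool axes',rot(status.get_state()['ee_rot']).round(3))
print(g(221,266,0.0),g(445,270,.05))
E
```

```text
plate [ 0.5515 -0.2225  0.052 ] L 0.1972 yaw 1.78 W 0.12865
timer [ 0.4986 -0.2325  0.068 ] L 0.0649 yaw 2.12 W 0.06045
case [ 0.5446 -0.2189  0.046 ] L 0.2827 yaw 2.78 W 0.1019
jar [ 0.60387554 -0.21924432  0.098     ]
bar [ 0.55830479 -0.21828269  0.082     ] [ 0.54911134 -0.21996634  0.07      ]
button [ 0.43460513 -0.22638241  0.02      ] tip [ 0.67143643 -0.21301205  0.02      ]
tq1 [ 0.58817059 -0.09822185  0.046     ]
tq2 [ 0.50337395 -0.09836032  0.046     ]
black [ 0.62739741 -0.36414758  0.046     ]
tray [0.54542565 0.02545217 0.012     ] -9.43088940183365 0.2759363245060243
tool axes [[-0.911  0.412 -0.001]
 [ 0.412  0.911 -0.002]
 [-0.    -0.002 -1.   ]]
[0.54734581 0.2132366  0.        ] [ 0.57379437 -0.42091787  0.05      ]
```

```bash
cat >> h.py <<'E'
def go(*tg):
    "tg: (x,y,z,toolyaw of y axis deg); prints row numbers from the present pose"
    s=status.get_state(); M=rot(s['ee_rot']); p=s['eef_pos']
    a0=np.degrees(np.arctan2(M[1,1],M[0,1]))
    print('t',round(s['time_s'],2),'tcp',p.round(4),'yawy',a0.round(2),'w',round(s['width'],4),'F',s['ft_force'].round(1),'tilt',(M[:2,2]).round(4))
    for t in tg:
        d=M.T@(np.array(t[:3])-p); da=(t[3]-a0+90)%180-90
        print(t,'->',d.round(4),'spin',round(-da/30,4),'rows>=',int(np.ceil(max(np.linalg.norm(d)/.0625,abs(da)/10.7))))
def mat(a,b): return (.5395+.987*a+.1616*b, .3235-.1616*a+.987*b)
E
python3 -c "
from h import *
go((.55,-.22,.32,92)); print(np.array(cams.get_image('wrist')['hand_eye']).round(3))"
```

```text
t 0.1 tcp [0.2574 0.5689 0.2306] yawy 65.67 w 0.0856 F [-0.1 -0.5 -0.1] tilt [-0.0006 -0.0016]
(0.55, -0.22, 0.32, 92) -> [-0.5917 -0.5984 -0.0884] spin -0.8778 rows>= 14
[[-0.    -0.956 -0.293  0.075]
 [ 1.    -0.     0.001  0.   ]
 [-0.001 -0.293  0.956 -0.142]
 [ 0.     0.     0.     1.   ]]
```

arm_command(commands=[[-0.591,-0.598,-0.088,-0.878,1],[-0.591,-0.598,-0.088,-0.878,1],[-0.591,-0.598,-0.088,-0.878,1],[-0.591,-0.598,-0.088,-0.878,1],[-0.591,-0.598,-0.088,-0.878,1],[-0.591,-0.598,-0.088,-0.878,1],[-0.591,-0.598,-0.088,-0.878,1],[-0.591,-0.598,-0.088,-0.878,1],[-0.591,-0.598,-0.088,-0.878,1],[-0.591,-0.598,-0.088,-0.878,1]])

```text
time_s: 1.4
eef_pos: [0.4739, -0.0154, 0.2966]
ee_rot: [0.0, -0.017, 1.0, 0.0]
ft_force: [1.0, 0.4, -0.1]
width: 0.0848
```

```bash
python3 -c "
from h import *
go((.53,-.22,.32,92))"
```

```text
t 1.4 tcp [ 0.4739 -0.0154  0.2966] yawy 92.0 w 0.0848 F [ 1.   0.4 -0.1] tilt [0.0002 0.0003]
(0.53, -0.22, 0.32, 92) -> [-0.049  -0.2064 -0.0234] spin -0.0 rows>= 4
```

arm_command(commands=[[-0.049,-0.206,-0.023,0,1],[-0.049,-0.206,-0.023,0,1],[-0.049,-0.206,-0.023,0,1],[-0.049,-0.206,-0.023,0,1],[-0.049,-0.206,-0.023,0,1],[-0.049,-0.206,-0.023,0,1]])

```text
time_s: 2.15
eef_pos: [0.5293, -0.2157, 0.319]
ee_rot: [-0.0, -0.018, 1.0, 0.001]
ft_force: [-0.8, 0.2, 0.3]
width: 0.0856
```

```bash
python3 -c "
from h import *
go((.604,-.219,.15,92));grab('wrist','w1')"
```

```text
t 2.15 tcp [ 0.5293 -0.2157  0.319 ] yawy 92.12 w 0.0856 F [-0.8  0.2  0.3] tilt [-0.0009  0.0016]
(0.604, -0.219, 0.15, 92) -> [-0.0746 -0.0063  0.1689] spin 0.004 rows>= 3
```

View pics/w1.png

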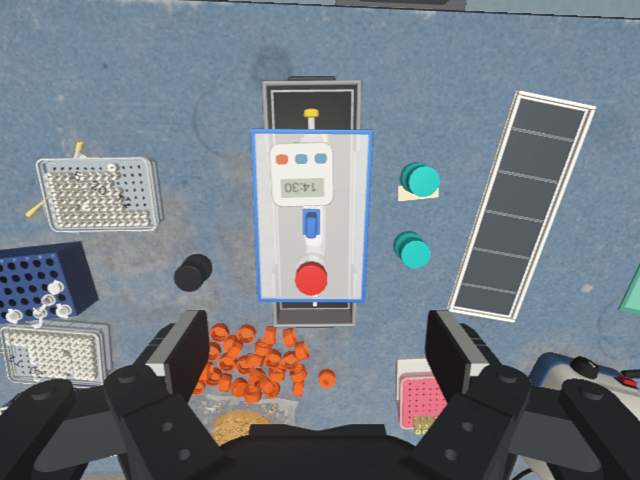

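Wrist view: plate corners at (251,131),(373,131),(364,300),(259,300), the timer at (302,174), the jar cap at (311,278), the bar at (311,222), the case rim at (264,82)-(360,82) and the button at (311,113).

```bash
python3 - <<'E'
from h import *
im=cv2.imread('pics/w1.png')
cv2.imwrite('pics/w1c.png',cv2.resize(im[70:335,240:390],None,fx=2.25*1.0,fy=2.25))
f=lambda p,z: px2w('w1',p,z)
def quad(n,ps,z):
    P=np.array([f(p,z) for p in ps]); c=P.mean(0)
    d=-(P[0]+P[1]-P[2]-P[3])/2; print(n,c.round(4),'L',np.hypot(*d[:2]).round(4),'yaw',np.degrees(np.arctan2(d[1],d[0])).round(2),'W',np.linalg.norm(P[0]+P[3]-P[1]-P[2]).round(4)/2)
quad('plate',[(251,130.5),(373,130.5),(365,300.5),(259,300.5)],.052)
quad('timer',[(273,144),(331,144),(332,205),(274,205)],.068)
quad('case',[(263.5,82),(360.5,82),(354,325),(274,325)],.046)
hsv=cv2.cvtColor(im,cv2.COLOR_BGR2HSV)
def blob(lo,hi,box):
    m=cv2.inRange(hsv,lo,hi); k=np.zeros_like(m);k[box[1]:box[3],box[0]:box[2]]=255
    ys,xs=np.nonzero(m&k); return (xs.mean(),ys.mean(),xs.min(),xs.max(),ys.min(),ys.max())
j=blob((0,180,130),(6,255,255),(285,255,340,300)); print('jar',j,f(j[:2],.098))
b=blob((105,150,60),(125,255,255),(295,205,330,240)); print('bar',b,f((b[0],b[1]),.067))
y=blob((22,150,120),(35,255,255),(295,100,330,125)); print('btn',y,f(y[:2],.022))
quad('sample',[(40,160),(155,157),(161,230),(50,232)],.052)
E
```

```text
plate [ 0.5514 -0.2197  0.052 ] L 0.1962 yaw 1.89 W 0.1283
timer [ 0.4986 -0.2312  0.068 ] L 0.0631 yaw 2.41 W 0.06075
case [ 0.5457 -0.2187  0.046 ] L 0.2804 yaw 2.4 W 0.1001
jar (np.float64(311.45604395604397), np.float64(282.0732600732601), np.int64(296), np.int64(325), np.int64(268), np.int64(294)) [ 0.60632516 -0.2179659   0.098     ]
bar (np.float64(312.1818181818182), np.float64(229.13636363636363), np.int64(304), np.int64(318), np.int64(210), np.int64(236)) [ 0.55668569 -0.21916788  0.067     ]
btn (np.float64(310.75925925925924), np.float64(112.63888888888889), np.int64(304), np.int64(318), np.int64(109), np.int64(116)) [ 0.43431938 -0.22528188  0.022     ]
sample [ 0.531  -0.4534  0.052 ] L 0.0807 yaw -1.29 W 0.12535
```

arm_command(commands=[[-0.075,-0.006,0.15,0.004,1],[-0.075,-0.006,0.15,0.004,1],[-0.075,-0.006,0.16,0.004,1],[-0.075,-0.006,0.17,0.004,1],[-0.075,-0.006,0.2,0.004,1],[-0.075,-0.006,0.225,0.004,1],[-0.075,-0.006,0.245,0.004,1],[-0.075,-0.006,0.256,0.004,1],[-0.075,-0.006,0.256,0.004,1],[-0.075,-0.006,0.256,0.004,1]])

```text
time_s: 3.45
eef_pos: [0.6056, -0.2211, 0.0643]
ee_rot: [0.001, -0.016, 1.0, -0.0]
ft_force: [-0.1, -0.0, 0.7]
width: 0.0856
```

```bash
python3 -c "
from h import *
go((.604,-.219,.062,92));grab('wrist','w2')"
```

```text
t 3.45 tcp [ 0.6056 -0.2211  0.0643] yawy 91.88 w 0.0856 F [-0.1 -0.   0.7] tilt [ 0.0017 -0.0003]
(0.604, -0.219, 0.062, 92) -> [0.0015 0.0021 0.0023] spin -0.0041 rows>= 1
```

View pics/w2.png

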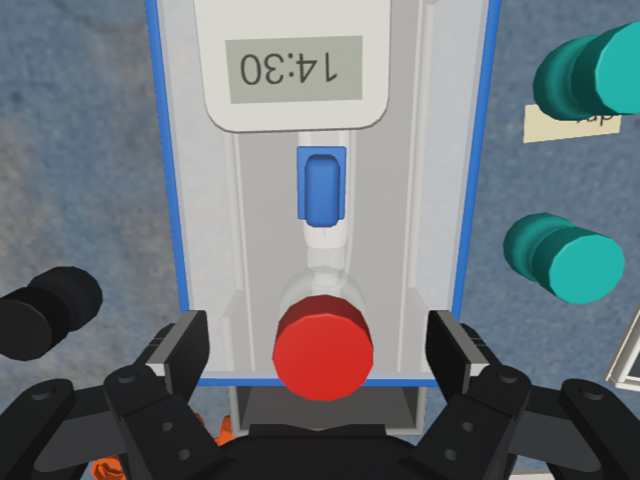

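The red cap is at (323,348), centred between the open pads (208 and 427). Closing.

arm_command(commands=[[0,0.002,0.002,0,1],[0,0.002,0.002,0,-1],[0,0.002,0.002,0,-1],[0,0.002,0.002,0,-1],[0,0.002,0.002,0,-1],[0,0.002,0.002,0,-1],[0,0.002,0.002,0,-1],[0,0.002,0.002,0,-1]], grip_force=30)

```text
time_s: 4.5
eef_pos: [0.6048, -0.2191, 0.0617]
ee_rot: [0.0, -0.016, 1.0, -0.0]
ft_force: [-1.2, -0.2, 5.7]
width: 0.0355
```

```bash
python3 -c "
from h import *
print(px2w('w2',(323,348),.098)); J=mat(-.105,-.05)
go((.604,-.219,.062,92),(.604,-.219,.20,92),(*J,.20,82),(*J,.03,82))"
```

```text
[ 0.59980291 -0.21892889  0.098     ]
t 4.5 tcp [ 0.6048 -0.2191  0.0617] yawy 91.88 w 0.0355 F [-1.2 -0.2  5.7] tilt [ 0.0001 -0.0002]
(0.604, -0.219, 0.062, 92) -> [ 0.0008  0.0001 -0.0003] spin -0.004 rows>= 1
(0.604, -0.219, 0.2, 92) -> [ 8.000e-04  1.000e-04 -1.383e-01] spin -0.004 rows>= 3
(0.427785, 0.291118, 0.2, 82) -> [ 0.1602  0.5157 -0.1385] spin 0.3293 rows>= 9
(0.427785, 0.291118, 0.03, 82) -> [0.1602 0.5157 0.0315] spin 0.3293 rows>= 9
```

arm_command(commands=[[0,0,-0.03,0,-1],[0,0,-0.08,0,-1],[0,0,-0.14,0,-1],[0.03,0.06,-0.14,0.05,-1],[0.05,0.12,-0.14,0.1,-1],[0.07,0.18,-0.14,0.15,-1],[0.09,0.24,-0.14,0.2,-1],[0.11,0.3,-0.14,0.25,-1],[0.13,0.36,-0.14,0.3,-1],[0.14,0.41,-0.14,0.33,-1]])

```text
time_s: 5.75
eef_pos: [0.4501, 0.188, 0.2011]
ee_rot: [-0.0, 0.07, 0.998, -0.0]
ft_force: [2.1, 0.4, -0.5]
width: 0.0353
```

```bash
python3 -c "
from h import *
J=mat(-.105,-.05)
go((*J,.1,82),(*J,.014,82))"
```

```text
t 5.75 tcp [0.4501 0.188  0.2011] yawy 81.98 w 0.0353 F [ 2.1  0.4 -0.5] tilt [-0.0004 -0.    ]
(0.427785, 0.291118, 0.1, 82) -> [0.0365 0.099  0.1011] spin -0.0008 rows>= 3
(0.427785, 0.291118, 0.014, 82) -> [0.0364 0.099  0.1871] spin -0.0008 rows>= 4
```

arm_command(commands=[[0.036,0.099,0.06,0,-1],[0.036,0.099,0.1,0,-1],[0.036,0.099,0.11,0,-1],[0.036,0.099,0.14,0,-1],[0.036,0.099,0.165,0,-1],[0.036,0.099,0.18,0,-1],[0.036,0.099,0.184,0,-1],[0.036,0.099,0.187,0,-1],[0.036,0.099,0.187,0,-1]])

```text
time_s: 6.88
eef_pos: [0.4299, 0.2895, 0.0149]
ee_rot: [0.0, 0.07, 0.998, 0.0]
ft_force: [0.1, -0.5, -0.8]
width: 0.0352
```

```bash
python3 -c "
from h import *
J=mat(-.105,-.05)
go((*J,.014,82))"
```

```text
t 6.88 tcp [0.4299 0.2895 0.0149] yawy 81.97 w 0.0352 F [ 0.1 -0.5 -0.8] tilt [0.0008 0.0008]
(0.427785, 0.291118, 0.014, 82) -> [0.0023 0.0013 0.0009] spin -0.0009 rows>= 1
```

arm_command(commands=[[0,0,0.001,0,-1],[0,0,0.002,0,-1],[0,0,0.0025,0,-1],[0,0,0.0025,0,-1]])

```text
time_s: 7.38
eef_pos: [0.4298, 0.2895, 0.0127]
ee_rot: [0.0, 0.07, 0.998, 0.0]
ft_force: [-0.8, -1.0, 7.1]
width: 0.035
```

```bash
python3 -c "
from h import *
go((.4278,.29,.1,82))"
```

```text
t 7.38 tcp [0.4298 0.2895 0.0127] yawy 81.98 w 0.035 F [-0.8 -1.   7.1] tilt [0.0009 0.0006]
(0.4278, 0.29, 0.1, 82) -> [ 0.002   0.0003 -0.0873] spin -0.0008 rows>= 2
```

arm_command(commands=[[0,0,0,0,0.2],[0,0,0,0,1],[0,0,0,0,1],[0,0,-0.01,0,1],[0,0,-0.04,0,1],[0,0,-0.1,0,1],[0,0,-0.16,0,1],[0,0,-0.19,0,1]])

```text
time_s: 8.38
eef_pos: [0.4304, 0.2898, 0.2057]
ee_rot: [0.002, 0.07, 0.998, 0.002]
ft_force: [0.7, 0.9, -0.3]
width: 0.0852
```

```bash
python3 -c "
from h import *
go((.4986,-.232,.2,92.2))"
```

```text
t 8.38 tcp [0.4304 0.2898 0.2057] yawy 81.97 w 0.0852 F [ 0.7  0.9 -0.3] tilt [0.004  0.0031]
(0.4986, -0.232, 0.2, 92.2) -> [-0.1404 -0.5072  0.0044] spin -0.3411 rows>= 9
```

arm_command(commands=[[-0.14,-0.507,0.005,-0.341,1],[-0.14,-0.507,0.005,-0.341,1],[-0.14,-0.507,0.005,-0.341,1],[-0.14,-0.507,0.005,-0.341,1],[-0.14,-0.507,0.005,-0.341,1],[-0.14,-0.507,0.005,-0.341,1],[-0.14,-0.507,0.005,-0.341,1],[-0.14,-0.507,0.005,-0.341,1],[-0.14,-0.507,0.005,-0.341,1],[-0.14,-0.507,0.005,-0.341,1]])

```text
time_s: 9.62
eef_pos: [0.4967, -0.2351, 0.197]
ee_rot: [0.0, -0.017, 1.0, -0.001]
ft_force: [-0.0, 0.8, 0.3]
width: 0.0854
```

```bash
python3 -c "
from h import *
go((.4986,-.232,.09,92.2),(.4986,-.232,.065,92.2))
grab('wrist','w3');grab('top','top3')
a=cv2.imread('pics/w3.png');b=cv2.imread('pics/top3.png')[190:340,120:330]
cv2.imwrite('pics/m3.png',np.hstack([a[:,140:500],cv2.resize(b,(420,300),interpolation=2)[:, :].copy() if 0 else cv2.copyMakeBorder(cv2.resize(b,(420,300),interpolation=2),0,180,0,0,0)]))"
```

```text
t 9.62 tcp [ 0.4967 -0.2351  0.197 ] yawy 91.92 w 0.0854 F [-0.   0.8  0.3] tilt [ 0.     -0.0013]
(0.4986, -0.232, 0.09, 92.2) -> [-0.002   0.0032  0.107 ] spin -0.0095 rows>= 2
(0.4986, -0.232, 0.065, 92.2) -> [-0.002   0.0032  0.132 ] spin -0.0095 rows>= 3
```

View pics/m3.png

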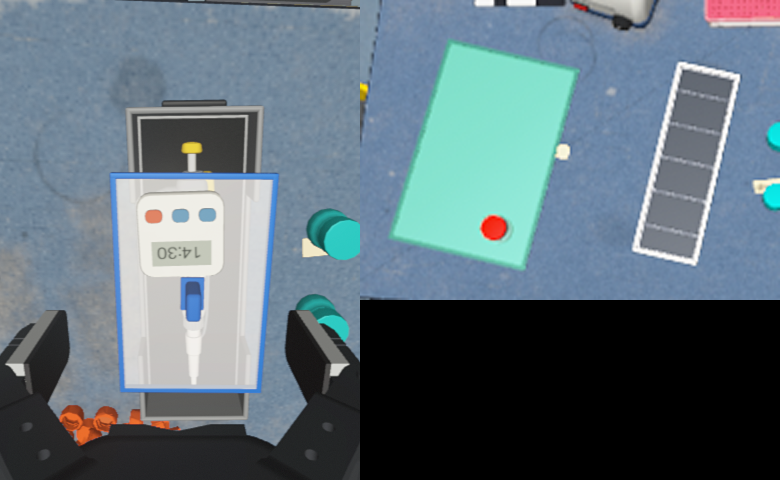

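The jar stands on the mat, red cap at (133,228) in the right crop. The timer spans (137–223, 193–276) in the left crop.

```bash
python3 -c "
from h import *
P=np.array([px2w('w3',p,.068) for p in [(277.5,194),(362.5,193),(363.5,274),(280,276)]]);print(P.round(4),P.mean(0))
P=np.array([px2w('w3',p,.052) for p in [(250,174),(418,174),(403,391),(261,391)]]);print(P.round(4),P.mean(0))
print(px2w('top3',(186.5,304),.049),mat(-.105,-.05))
"
```

```text
[[ 0.4667 -0.2648  0.068 ]
 [ 0.4639 -0.2026  0.068 ]
 [ 0.5273 -0.1974  0.068 ]
 [ 0.5312 -0.2627  0.068 ]] [ 0.49726436 -0.23191275  0.068     ]
[[ 0.4547 -0.2875  0.052 ]
 [ 0.4504 -0.1592  0.052 ]
 [ 0.6473 -0.1507  0.052 ]
 [ 0.6518 -0.2813  0.052 ]] [ 0.55104935 -0.21967917  0.052     ]
[0.42825301 0.28719504 0.049     ] (0.427785, 0.291118)
```

arm_command(commands=[[-0.002,0.004,0.05,-0.01,1],[-0.002,0.004,0.09,-0.01,1],[-0.002,0.004,0.11,-0.01,1],[-0.002,0.004,0.125,-0.01,1],[-0.002,0.004,0.132,-0.01,1],[-0.002,0.004,0.132,-0.01,1],[-0.002,0.004,0.132,-0.01,1]])

```text
time_s: 10.6
eef_pos: [0.4998, -0.2283, 0.0656]
ee_rot: [0.001, -0.022, 1.0, -0.0]
ft_force: [1.0, -0.0, -0.3]
width: 0.0852
```

```bash
python3 -c "
from h import *
go((.4986,-.232,.05,92.2))
grab('wrist','w4')"
```

```text
t 10.6 tcp [ 0.4998 -0.2283  0.0656] yawy 92.51 w 0.0852 F [ 1.  -0.  -0.3] tilt [ 0.0014 -0.0004]
(0.4986, -0.232, 0.05, 92.2) -> [ 0.0014 -0.0036  0.0156] spin 0.0104 rows>= 1
```

View pics/w4.png

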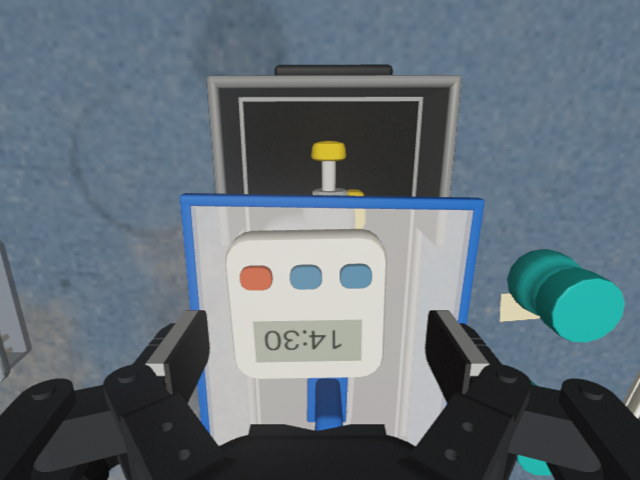

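arm_command(commands=[[0.001,-0.004,0.005,0.01,1],[0.001,-0.004,0.012,0.01,1],[0.001,-0.004,0.017,0.01,1],[0.001,-0.004,0.017,0.01,1],[0.001,-0.004,0.017,0.01,-1],[0.001,-0.004,0.017,0.01,-1],[0.001,-0.004,0.017,0.01,-1],[0.001,-0.004,0.017,0.01,-1],[0.001,-0.004,0.017,0.01,-1],[0.001,-0.004,0.017,0.01,-1]], grip_force=30)

```text
time_s: 11.9
eef_pos: [0.4986, -0.2322, 0.0481]
ee_rot: [0.0, -0.019, 1.0, 0.0]
ft_force: [-0.7, 1.5, 5.5]
width: 0.0653
```

```bash
python3 -c "
from h import *
J=mat(-.105,.045)
go((.4986,-.232,.2,92.2),(*J,.2,81.5))"
```

```text
t 11.9 tcp [ 0.4986 -0.2322  0.0481] yawy 92.22 w 0.0653 F [-0.7  1.5  5.5] tilt [0.0004 0.    ]
(0.4986, -0.232, 0.2, 92.2) -> [-1.000e-04  2.000e-04 -1.519e-01] spin 0.0005 rows>= 3
(0.443137, 0.384883, 0.2, 81.5) -> [ 0.0315  0.6187 -0.1519] spin 0.3572 rows>= 11
```

arm_command(commands=[[0,0,-0.01,0,-1],[0,0,-0.04,0,-1],[0,0,-0.1,0,-1],[0,0.03,-0.15,0,-1],[0,0.09,-0.15,0.05,-1],[0.01,0.15,-0.15,0.1,-1],[0.01,0.21,-0.15,0.15,-1],[0.02,0.27,-0.15,0.2,-1],[0.02,0.33,-0.15,0.25,-1],[0.02,0.39,-0.15,0.3,-1]])

```text
time_s: 13.15
eef_pos: [0.4632, 0.1584, 0.1983]
ee_rot: [0.0, 0.06, 0.998, 0.0]
ft_force: [1.4, -0.4, -0.0]
width: 0.0651
```

```bash
python3 -c "
from h import *
J=mat(-.105,.045)
go((*J,.2,81.5),(*J,.002,81.5))"
```

```text
t 13.15 tcp [0.4632 0.1584 0.1983] yawy 83.15 w 0.0651 F [ 1.4 -0.4 -0. ] tilt [0.0007 0.0001]
(0.443137, 0.384883, 0.2, 81.5) -> [ 0.0469  0.2225 -0.0017] spin 0.0549 rows>= 4
(0.443137, 0.384883, 0.002, 81.5) -> [0.0471 0.2224 0.1963] spin 0.0549 rows>= 5
```

arm_command(commands=[[0.047,0.222,0,0.055,-1],[0.047,0.222,0,0.055,-1],[0.047,0.222,0,0.055,-1],[0.047,0.222,0.02,0.055,-1],[0.047,0.222,0.08,0.055,-1],[0.047,0.222,0.13,0.055,-1],[0.047,0.222,0.17,0.055,-1],[0.047,0.222,0.19,0.055,-1],[0.047,0.222,0.195,0.055,-1],[0.047,0.222,0.195,0.055,-1]])

```text
time_s: 14.4
eef_pos: [0.4436, 0.3832, 0.0039]
ee_rot: [0.001, 0.074, 0.997, 0.001]
ft_force: [-0.5, 0.0, -0.2]
width: 0.0652
```

```bash
python3 -c "
from h import *
J=mat(-.105,.045)
go((*J,-.001,81.5));grab('wrist','w5')"
```

```text
t 14.4 tcp [0.4436 0.3832 0.0039] yawy 81.55 w 0.0652 F [-0.5  0.  -0.2] tilt [0.0012 0.0013]
(0.443137, 0.384883, -0.001, 81.5) -> [0.0008 0.0015 0.0049] spin 0.0017 rows>= 1
```

View pics/w5.png

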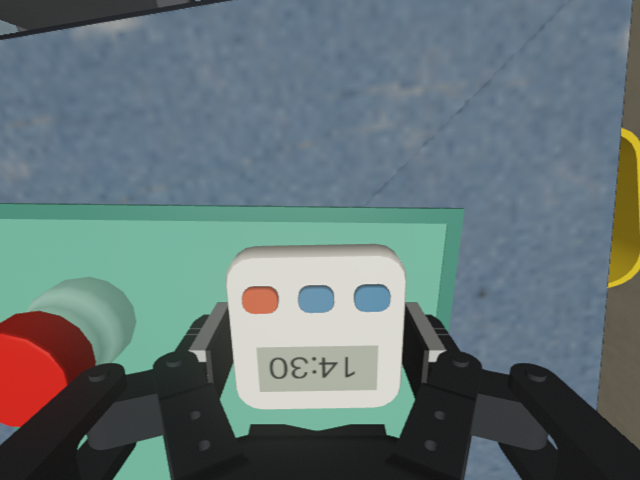

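The timer is held squarely just above the mat, and the jar at (40,370) clears the fingers. Lowering and releasing.

arm_command(commands=[[0,0,0.002,0,-1],[0,0,0.0035,0,-1],[0,0,0.005,0,-1],[0,0,0.005,0,-1]])

```text
time_s: 14.95
eef_pos: [0.4433, 0.3829, -0.0008]
ee_rot: [0.0, 0.074, 0.997, 0.0]
ft_force: [-2.3, -1.3, 10.1]
width: 0.0648
```

```bash
python3 -c "
from h import *
go((.4434,.3834,0,81.5))"
```

```text
t 14.95 tcp [ 0.4433  0.3829 -0.0008] yawy 81.56 w 0.0648 F [-2.3 -1.3 10.1] tilt [0.0009 0.0007]
(0.4434, 0.3834, 0, 81.5) -> [-0.0001  0.0005 -0.0008] spin 0.002 rows>= 1
```

arm_command(commands=[[0,0,0,0,0.8],[0,0,0,0,1],[0,0,0,0,1],[0,0,-0.01,0,1],[0,0,-0.04,0,1],[0,0,-0.1,0,1],[0,0,-0.16,0,1],[0,0,-0.2,0,1],[0,0,-0.2,0,1]])

```text
time_s: 16.08
eef_pos: [0.4447, 0.3843, 0.202]
ee_rot: [0.003, 0.074, 0.997, 0.003]
ft_force: [-1.4, -0.1, -0.2]
width: 0.0853
```

```bash
python3 -c "
from h import *
go((.5512,-.22,.2,92.2));grab('wrist','w6')"
```

```text
t 16.07 tcp [0.4447 0.3843 0.202 ] yawy 81.54 w 0.0853 F [-1.4 -0.1 -0.2] tilt [0.0058 0.0057]
(0.5512, -0.22, 0.2, 92.2) -> [-0.1942 -0.5821 -0.0008] spin -0.3552 rows>= 10
```

View pics/w6.png

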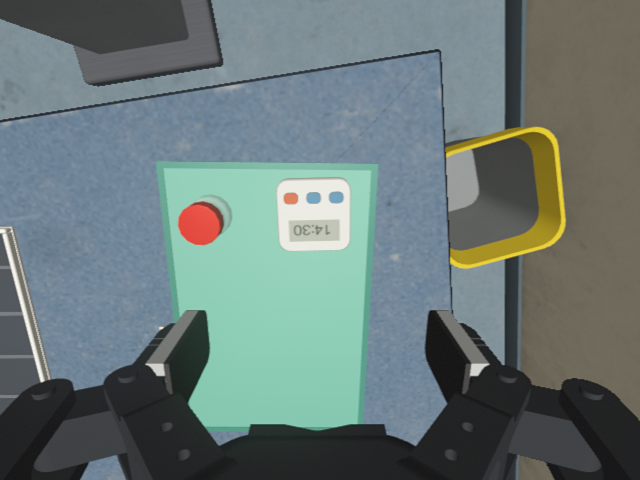

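arm_command(commands=[[-0.195,-0.582,0,-0.355,1],[-0.195,-0.582,0,-0.355,1],[-0.195,-0.582,0,-0.355,1],[-0.195,-0.582,0,-0.355,1],[-0.195,-0.582,0,-0.355,1],[-0.195,-0.582,0,-0.355,1],[-0.195,-0.582,0,-0.355,1],[-0.195,-0.582,0,-0.355,1],[-0.195,-0.582,0,-0.355,1],[-0.195,-0.582,0,-0.355,1]])

```text
time_s: 17.38
eef_pos: [0.5491, -0.2244, 0.1961]
ee_rot: [-0.002, -0.018, 1.0, 0.0]
ft_force: [-0.3, 0.9, -0.6]
width: 0.0851
```

```bash
python3 -c "
from h import *
go((.5512,-.22,.1,92.2))"
```

```text
t 17.38 tcp [ 0.5491 -0.2244  0.1961] yawy 92.11 w 0.0851 F [-0.3  0.9 -0.6] tilt [-0.0032  0.0006]
(0.5512, -0.22, 0.1, 92.2) -> [-0.0025  0.0043  0.0961] spin -0.0031 rows>= 2
```

arm_command(commands=[[-0.002,0.004,0.05,0,1],[-0.002,0.004,0.09,0,1],[-0.002,0.004,0.12,0,1],[-0.002,0.004,0.134,0,1],[-0.002,0.004,0.138,0,1],[-0.002,0.004,0.138,0,1],[-0.002,0.004,0.138,0,1]])

```text
time_s: 18.25
eef_pos: [0.5531, -0.2178, 0.0609]
ee_rot: [0.001, -0.019, 1.0, -0.0]
ft_force: [0.7, 0.2, 0.5]
width: 0.0854
```

```bash
python3 -c "
from h import *
go((.5512,-.22,.058,92.2));grab('wrist','w7')"
```

```text
t 18.25 tcp [ 0.5531 -0.2178  0.0609] yawy 92.21 w 0.0854 F [0.7 0.2 0.5] tilt [ 0.0019 -0.0005]
(0.5512, -0.22, 0.058, 92.2) -> [ 0.002  -0.0021  0.0029] spin 0.0002 rows>= 1
```

View pics/w7.png

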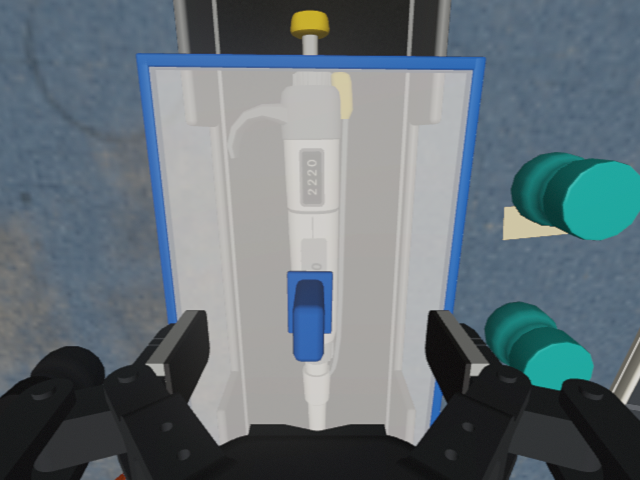

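The bar is centred at (308,343) between the pads. I'll close with the small correction.

arm_command(commands=[[0.002,-0.002,0.003,0,1],[0.002,-0.002,0.003,0,-0.3],[0.002,-0.002,0.003,0,-1],[0.002,-0.002,0.003,0,-1],[0.002,-0.002,0.003,0,-1],[0.002,-0.002,0.003,0,-1],[0.002,-0.002,0.003,0,-1],[0.002,-0.002,0.003,0,-1],[0.002,-0.002,0.003,0,-1]], grip_force=60)

```text
time_s: 19.42
eef_pos: [0.5506, -0.2197, 0.057]
ee_rot: [0.0, -0.019, 1.0, -0.0]
ft_force: [0.4, 0.7, 3.9]
width: 0.0107
```

```bash
python3 -c "
from h import *
print(px2w('w7',(308,343),.082))
J=mat(.048,0)
go((*J,.2,80.7),(*J,.009,80.7))"
```

```text
[ 0.55342822 -0.2207974   0.082     ]
t 19.43 tcp [ 0.5506 -0.2197  0.057 ] yawy 92.21 w 0.0107 F [0.4 0.7 3.9] tilt [ 0.0004 -0.0001]
(0.586876, 0.3157432, 0.2, 80.7) -> [-0.057   0.5336 -0.143 ] spin 0.3837 rows>= 9
(0.586876, 0.3157432, 0.009, 80.7) -> [-0.0569  0.5336  0.048 ] spin 0.3837 rows>= 9
```

arm_command(commands=[[0,0,-0.01,0,-1],[0,0,-0.03,0,-1],[0,0,-0.06,0,-1],[0,0,-0.1,0,-1],[0,0,-0.14,0,-1],[0,0.04,-0.14,0,-1],[-0.01,0.1,-0.14,0.08,-1],[-0.02,0.16,-0.14,0.15,-1],[-0.03,0.22,-0.14,0.22,-1],[-0.04,0.28,-0.14,0.3,-1]])

```text
time_s: 20.68
eef_pos: [0.5793, 0.0634, 0.1971]
ee_rot: [-0.0, 0.06, 0.998, -0.0]
ft_force: [1.4, -0.5, -0.6]
width: 0.0111
```

```bash
python3 -c "
from h import *
J=mat(.048,0)
go((*J,.2,80.7),(*J,.014,80.7))"
```

```text
t 20.68 tcp [0.5793 0.0634 0.1971] yawy 83.13 w 0.0111 F [ 1.4 -0.5 -0.6] tilt [-0.0003 -0.0001]
(0.586876, 0.3157432, 0.2, 80.7) -> [ 0.0226  0.2514 -0.0029] spin 0.0811 rows>= 5
(0.586876, 0.3157432, 0.014, 80.7) -> [0.0225 0.2514 0.1831] spin 0.0811 rows>= 5
```

arm_command(commands=[[0.02,0.06,0,0.08,-1],[0.022,0.12,0,0.08,-1],[0.022,0.18,0,0.08,-1],[0.022,0.235,0,0.08,-1],[0.022,0.251,0.01,0.08,-1],[0.022,0.251,0.05,0.08,-1],[0.022,0.251,0.1,0.08,-1],[0.022,0.251,0.14,0.08,-1],[0.022,0.251,0.16,0.08,-1],[0.022,0.251,0.16,0.08,-1]])

```text
time_s: 21.92
eef_pos: [0.5867, 0.3124, 0.0358]
ee_rot: [-0.001, 0.08, 0.997, -0.001]
ft_force: [-0.6, -0.2, -0.1]
width: 0.0106
```

```bash
python3 -c "
from h import *
J=mat(.048,0)
go((*J,.014,80.7));grab('wrist','w8')"
```

```text
t 21.93 tcp [0.5867 0.3124 0.0358] yawy 80.79 w 0.0106 F [-0.6 -0.2 -0.1] tilt [-0.0023 -0.0017]
(0.586876, 0.3157432, 0.014, 80.7) -> [0.0003 0.0034 0.0218] spin 0.0029 rows>= 1
```

View pics/w8.png

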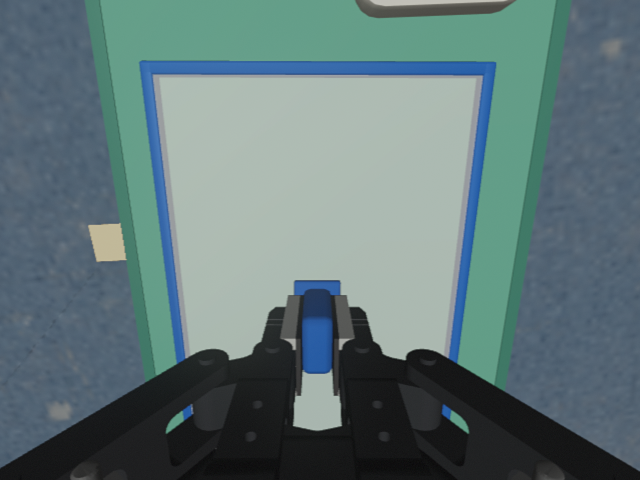

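The plate hangs level over the mat, clear of the timer at the top. Lowering.

arm_command(commands=[[0,0.002,0.01,0,-1],[0,0.002,0.018,0,-1],[0,0.002,0.02,0,-1],[0,0.002,0.0215,0,-1],[0,0.002,0.0225,0,-1],[0,0.002,0.0225,0,-1]])

```text
time_s: 22.72
eef_pos: [0.5878, 0.3155, 0.0144]
ee_rot: [0.0, 0.08, 0.997, 0.0]
ft_force: [0.2, 0.2, -0.9]
width: 0.0107
```

```bash
python3 -c "
from h import *
go((.587,.315,.0135,80.7))"
```

```text
t 22.73 tcp [0.5878 0.3155 0.0144] yawy 80.81 w 0.0107 F [ 0.2  0.2 -0.9] tilt [0.0001 0.0001]
(0.587, 0.315, 0.0135, 80.7) -> [ 0.0007 -0.0006  0.0009] spin 0.0036 rows>= 1
```

arm_command(commands=[[0,0,0.0008,0,-1],[0,0,0.0012,0,-1],[0,0,0.0012,0,-1]])

```text
time_s: 23.1
eef_pos: [0.5879, 0.3156, 0.014]
ee_rot: [0.0, 0.08, 0.997, 0.0]
ft_force: [-1.5, -1.3, 5.7]
width: 0.0105
```

```bash
python3 -c "
from h import *
go((.587,.315,.0135,80.7))"
```

```text
t 23.1 tcp [0.5879 0.3156 0.014 ] yawy 80.81 w 0.0105 F [-1.5 -1.3  5.7] tilt [0.0005 0.0003]
(0.587, 0.315, 0.0135, 80.7) -> [ 0.0007 -0.0008  0.0005] spin 0.0036 rows>= 1
```

arm_command(commands=[[0,0,0,0,-0.5],[0,0,0,0,0.5],[0,0,0,0,1],[0,0,0,0,1],[0,0,-0.02,0,1],[0,0,-0.06,0,1],[0,0,-0.12,0,1],[0,0,-0.17,0,1],[0,0,-0.18,0,1]])

```text
time_s: 24.22
eef_pos: [0.5901, 0.317, 0.1992]
ee_rot: [0.004, 0.08, 0.997, 0.003]
ft_force: [0.5, 0.2, -0.1]
width: 0.0853
```

```bash
python3 -c "
from h import *
go((.53,-.216,.18,92.2))"
```

```text
t 24.23 tcp [0.5901 0.317  0.1992] yawy 80.8 w 0.0853 F [ 0.5  0.2 -0.1] tilt [0.0081 0.0052]
(0.53, -0.216, 0.18, 92.2) -> [-0.0259 -0.5359  0.0159] spin -0.3801 rows>= 9
```

arm_command(commands=[[-0.026,-0.536,0.015,-0.38,1],[-0.026,-0.536,0.015,-0.38,1],[-0.026,-0.536,0.015,-0.38,1],[-0.026,-0.536,0.015,-0.38,1],[-0.026,-0.536,0.015,-0.38,1],[-0.026,-0.536,0.015,-0.38,1],[-0.026,-0.536,0.015,-0.38,1],[-0.026,-0.536,0.015,-0.38,1],[-0.026,-0.536,0.015,-0.38,1],[-0.026,-0.536,0.015,-0.38,1]])

```text
time_s: 25.48
eef_pos: [0.5259, -0.2226, 0.1778]
ee_rot: [-0.001, -0.016, 1.0, -0.001]
ft_force: [0.1, -0.0, 0.6]
width: 0.0854
```

```bash
python3 -c "
from h import *
go((.53,-.216,.18,92.2));grab('wrist','w9')"
```

```text
t 25.48 tcp [ 0.5259 -0.2226  0.1778] yawy 91.78 w 0.0854 F [ 0.1 -0.   0.6] tilt [-0.0017 -0.0024]
(0.53, -0.216, 0.18, 92.2) -> [-0.0043  0.0064 -0.0022] spin -0.014 rows>= 1
```

View pics/w9.png

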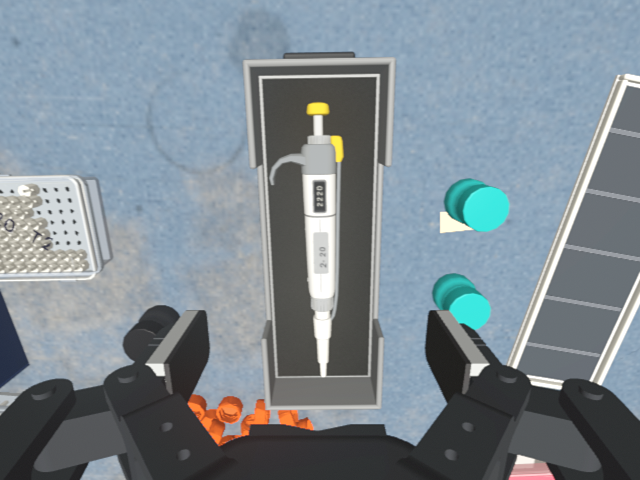

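The pipette lies free in the case, with its button end at (318,102), tip at (323,376), and body from (302–338,137) to (310–332,310). The low-wall window spans rows ~165–325.

```bash
python3 -c "
from h import *
b=px2w('w9',(318,103),.018);t=px2w('w9',(323,376),.018);print(b,t,np.hypot(*(t-b)[:2]),np.degrees(np.arctan2(*(t-b)[1::-1])))
for p in [(303,200),(335,200),(306,285),(334,285),(318,140),(322,312)]: print(p,px2w('w9',p,.025).round(4))
u=(t-b)/np.linalg.norm((t-b)[:2]); o=(b+t)/2; g=o[:2]-.027*u[:2]; print('grasp x',g)
P=np.array([px2w('w9',p,.046) for p in [(244,60),(395,60),(382,408),(265,408)]]);print(P.mean(0))
go((*g,.18,92.2))
"
```

```text
[ 0.43008176 -0.22475939  0.018     ] [ 0.67332478 -0.21225347  0.018     ] 0.2435642968823423 2.943171284366658
(303, 200) [ 0.5037 -0.2345  0.025 ]
(335, 200) [ 0.5029 -0.2088  0.025 ]
(306, 285) [ 0.5772 -0.2304  0.025 ]
(334, 285) [ 0.5764 -0.2064  0.025 ]
(318, 140) [ 0.4571 -0.2239  0.025 ]
(322, 312) [ 0.6024 -0.2158  0.025 ]
grasp x [ 0.52473888 -0.21989276]
[ 0.54560845 -0.21816976  0.046     ]
t 25.52 tcp [ 0.5269 -0.2193  0.178 ] yawy 92.01 w 0.0854 F [1.  0.4 1.1] tilt [-0.0008 -0.0002]
(np.float64(0.5247388832957381), np.float64(-0.21989275853790344), 0.18, 92.2) -> [ 0.0021 -0.0005 -0.002 ] spin -0.0062 rows>= 1
```

arm_command(commands=[[0.002,-0.001,0.05,-0.03,0.2],[0.002,-0.001,0.1,-0.03,0.2],[0.002,-0.001,0.125,-0.03,0.2],[0.002,-0.001,0.145,-0.03,0.2],[0.002,-0.001,0.158,-0.03,0.2],[0.002,-0.001,0.165,-0.03,0.2],[0.002,-0.001,0.169,-0.03,0.2],[0.002,-0.001,0.169,-0.03,0.2]], grip_force=50)

```text
time_s: 26.52
eef_pos: [0.5261, -0.2188, 0.0094]
ee_rot: [0.0, -0.027, 1.0, -0.0]
ft_force: [0.7, -0.8, -1.1]
width: 0.0514
```

```bash
python3 -c "
from h import *
go((.5247,-.2205,.006,92.9))"
```

```text
t 26.52 tcp [ 0.5261 -0.2188  0.0094] yawy 93.11 w 0.0514 F [ 0.7 -0.8 -1.1] tilt [ 0.0005 -0.0001]
(0.5247, -0.2205, 0.006, 92.9) -> [ 0.0015 -0.0016  0.0034] spin 0.0071 rows>= 1
```

arm_command(commands=[[0.001,-0.002,0.003,0,0.2],[0.001,-0.002,0.003,0,-1],[0.001,-0.002,0.003,0,-1],[0.001,-0.002,0.003,0,-1],[0.001,-0.002,0.003,0,-1],[0.001,-0.002,0.003,0,-1],[0.001,-0.002,0.003,0,-1]], grip_force=50)

```text
time_s: 27.4
eef_pos: [0.5251, -0.2211, 0.0064]
ee_rot: [0.0, -0.027, 1.0, -0.0]
ft_force: [-0.5, -0.3, 5.6]
width: 0.0264
```

```bash
python3 -c "
from h import *
go((.5247,-.2205,.2,92.9))"
```

```text
t 27.4 tcp [ 0.5251 -0.2211  0.0064] yawy 93.1 w 0.0264 F [-0.5 -0.3  5.6] tilt [ 0.0004 -0.0003]
(0.5247, -0.2205, 0.2, 92.9) -> [ 0.0003  0.0006 -0.1936] spin 0.0068 rows>= 4
```

arm_command(commands=[[0,0,-0.01,0,-1],[0,0,-0.03,0,-1],[0,0,-0.06,0,-1],[0,0,-0.1,0,-1],[0,0,-0.13,0,-1],[0,0.03,-0.15,0.05,-1],[0,0.08,-0.15,0.12,-1],[0,0.13,-0.15,0.2,-1],[0,0.18,-0.15,0.3,-1],[0,0.21,-0.15,0.4,-1]])

```text
time_s: 28.65
eef_pos: [0.5129, -0.0077, 0.1564]
ee_rot: [-0.0, 0.076, 0.997, 0.001]
ft_force: [-0.0, -0.4, -0.3]
width: 0.0264
```

```bash
python3 -c "
from h import *
P=np.array([px2w('w1',p,.012) for p in [(518,92),(594,106),(514,321),(450,309)]]);d=P[2]+P[3]-P[0]-P[1]
print(P.round(4),P.mean(0),np.degrees(np.arctan2(d[1],d[0])),np.hypot(*d[:2])/2)
c=(np.array([.54543,.02545])+P.mean(0)[:2])/2;a=np.radians(-9.4);u=np.array([np.cos(a),np.sin(a)]);x=np.array([u[1],-u[0]])
g=c-.027*u-.006*x
go((*g,.15,80.6),(*g,.0055,80.6))"
```

```text
[[ 0.4034  0.0069  0.012 ]
 [ 0.4148  0.0962  0.012 ]
 [ 0.689   0.0576  0.012 ]
 [ 0.6743 -0.0315  0.012 ]] [0.54536922 0.03229746 0.012     ] -8.030517173682867 0.2752485349570723
t 28.65 tcp [ 0.5129 -0.0077  0.1564] yawy 81.24 w 0.0264 F [-0.  -0.4 -0.3] tilt [-0.0004  0.0018]
(np.float64(0.5197421182619432), np.float64(0.03920296585488962), 0.15, 80.6) -> [0.0003 0.0474 0.0065] spin 0.0212 rows>= 1
(np.float64(0.5197421182619432), np.float64(0.03920296585488962), 0.0055, 80.6) -> [0.0002 0.0471 0.151 ] spin 0.0212 rows>= 3
```

The two tray estimates differ by 7 mm. The top-view far corner was misread: its width came out at 67 mm instead of 92, while the wrist one gives 90. I'll use the wrist estimate and check from near.

```bash
python3 -c "
from h import *
c=np.array([.5454,.0323]);a=np.radians(-8.0);u=np.array([np.cos(a),np.sin(a)]);x=np.array([u[1],-u[0]])
g=c-.027*u-.006*x
go((*g,.06,82),(*g,.0055,82))"
```

```text
t 28.65 tcp [ 0.5129 -0.0077  0.1564] yawy 81.24 w 0.0264 F [-0.  -0.4 -0.3] tilt [-0.0004  0.0018]
(np.float64(0.519497800749738), np.float64(0.04199928213837119), 0.06, 82) -> [0.0009 0.0499 0.0965] spin -0.0254 rows>= 2
(np.float64(0.519497800749738), np.float64(0.04199928213837119), 0.0055, 82) -> [0.0009 0.0498 0.151 ] spin -0.0254 rows>= 3
```

arm_command(commands=[[0.001,0.05,0,-0.025,-1],[0.001,0.05,0.02,-0.025,-1],[0.001,0.05,0.06,-0.025,-1],[0.001,0.05,0.09,-0.025,-1],[0.001,0.05,0.11,-0.025,-1],[0.001,0.05,0.12,-0.025,-1],[0.001,0.05,0.12,-0.025,-1]])

```text
time_s: 29.52
eef_pos: [0.52, 0.0385, 0.036]
ee_rot: [-0.0, 0.071, 0.997, 0.0]
ft_force: [0.7, -0.0, -0.7]
width: 0.0262
```

```bash
python3 -c "
from h import *
go((.5195,.042,.0055,82));grab('wrist','w10')"
```

```text
t 29.52 tcp [0.52   0.0385 0.036 ] yawy 81.88 w 0.0262 F [ 0.7 -0.  -0.7] tilt [-0.0009  0.0001]
(0.5195, 0.042, 0.0055, 82) -> [0.0009 0.0034 0.0305] spin -0.0041 rows>= 1
```

View pics/w10.png

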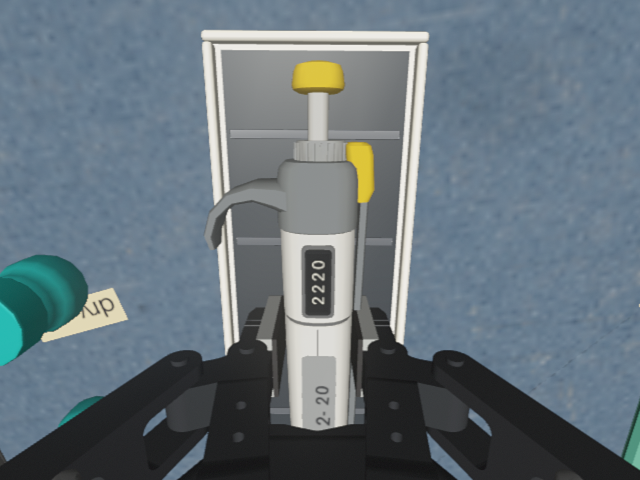

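Pipette and tray axes agree (centre line 318 against 317), but the hook is over the left rim, so I'll shift 6 mm to +y and lower.

arm_command(commands=[[0.001,0.006,0.002,0,-1],[0.001,0.006,0.01,0,-1],[0.001,0.006,0.02,0,-1],[0.001,0.006,0.027,0,-1],[0.001,0.006,0.029,0,-1],[0.001,0.006,0.029,0,-1]])

```text
time_s: 30.32
eef_pos: [0.52, 0.0444, 0.0069]
ee_rot: [-0.0, 0.071, 0.997, -0.0]
ft_force: [0.5, -0.4, -0.4]
width: 0.0262
```

```bash
python3 -c "
from h import *
go((.5195,.0445,.0055,82))"
```

```text
t 30.32 tcp [0.52   0.0444 0.0069] yawy 81.86 w 0.0262 F [ 0.5 -0.4 -0.4] tilt [-0.0003 -0.    ]
(0.5195, 0.0445, 0.0055, 82) -> [0.0005 0.     0.0014] spin -0.0048 rows>= 1
```

arm_command(commands=[[0,0,0.001,0,-1],[0,0,0.002,0,-1],[0,0,0.002,0,-1],[0,0,0.002,0,-0.15],[0,0,0.002,0,-0.15],[0,0,-0.005,0,-0.15],[0,0,-0.03,0,-0.15],[0,0,-0.08,0,0.5],[0,0,-0.14,0,1],[0,0,-0.19,0,1]])

```text
time_s: 31.58
eef_pos: [0.5201, 0.0443, 0.1998]
ee_rot: [0.001, 0.071, 0.997, 0.0]
ft_force: [0.8, 0.2, -0.2]
width: 0.0854
```

```bash
python3 -c "
from h import *
go((.5879,.3156,.2,80.81));grab('wrist','w11')
grab('top','top11'); b=cv2.imread('pics/top11.png')[190:340,120:420]; a=cv2.imread('pics/w11.png')
cv2.imwrite('pics/m11.png',np.vstack([cv2.resize(b,(600,300)),cv2.resize(a[:420],(457,300)) if 0 else cv2.copyMakeBorder(cv2.resize(a,(400,300)),0,0,0,200,0)]))"
```

```text
t 31.57 tcp [0.5201 0.0443 0.1998] yawy 81.86 w 0.0854 F [ 0.8  0.2 -0.2] tilt [0.0013 0.0002]
(0.5879, 0.3156, 0.2, 80.81) -> [-2.870e-02  2.782e-01 -1.000e-04] spin 0.035 rows>= 5
```

View pics/m11.png

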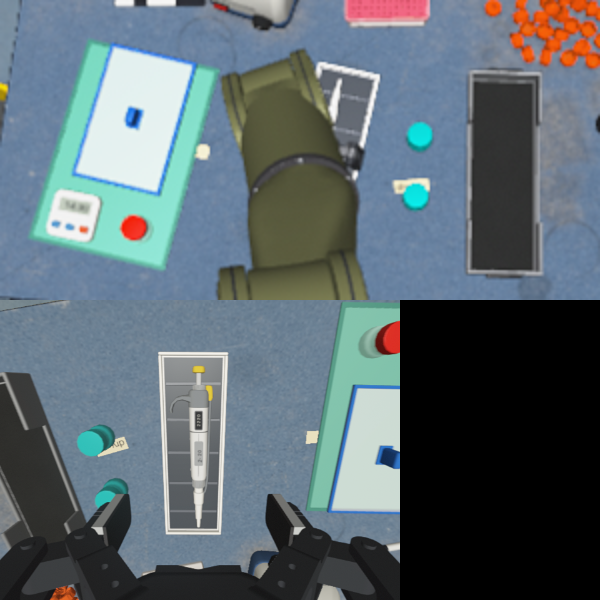

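The pipette lies lengthwise inside the tray (button (198,368), tip (198,527) in the lower picture). Timer, jar and plate are all on the mat. Now the plate goes back.

arm_command(commands=[[-0.028,0.278,0,0.035,1],[-0.028,0.278,0,0.035,1],[-0.028,0.278,0,0.035,1],[-0.028,0.278,0,0.035,1],[-0.028,0.278,0,0.035,1],[-0.028,0.278,0.05,0.035,1],[-0.028,0.278,0.1,0.035,1],[-0.028,0.278,0.14,0.035,1],[-0.028,0.278,0.16,0.035,1],[-0.028,0.278,0.165,0.035,1]])

```text
time_s: 32.92
eef_pos: [0.5866, 0.3153, 0.0311]
ee_rot: [-0.001, 0.08, 0.997, -0.001]
ft_force: [0.2, 0.2, -0.1]
width: 0.0858
```

```bash
python3 -c "
from h import *
b=px2w('w11',(198*1.6,(366-300)*1.6),.018);t=px2w('w11',(198*1.6,(528-300)*1.6),.015);P=np.array([px2w('w11',(u*1.6,(v-300)*1.6),.012) for u,v in [(159,353),(227,353),(220,533),(167,533)]])
print((b+t)/2,P.mean(0),P.round(3))
go((.5879,.3156,.0145,80.81))"
```

```text
[0.54911471 0.04050807 0.0165    ] [0.54583331 0.03388744 0.012     ] [[ 0.403  0.01   0.012]
 [ 0.415  0.098  0.012]
 [ 0.689  0.057  0.012]
 [ 0.676 -0.03   0.012]]
t 32.92 tcp [0.5866 0.3153 0.0311] yawy 80.82 w 0.0858 F [ 0.2  0.2 -0.1] tilt [-0.0016 -0.001 ]
(0.5879, 0.3156, 0.0145, 80.81) -> [-0.0013  0.0005  0.0166] spin 0.0003 rows>= 1
```

arm_command(commands=[[-0.001,0,0.008,0,1],[-0.001,0,0.017,0,1],[-0.001,0,0.017,0,-0.3],[-0.001,0,0.017,0,-1],[-0.001,0,0.017,0,-1],[-0.001,0,0.017,0,-1],[-0.001,0,0.017,0,-1],[-0.001,0,0.017,0,-1],[-0.001,0,0.017,0,-1],[-0.001,0,0.017,0,-1]], grip_force=60)

```text
time_s: 34.17
eef_pos: [0.5885, 0.3157, 0.0156]
ee_rot: [0.0, 0.08, 0.997, 0.0]
ft_force: [0.5, 0.3, 5.3]
width: 0.0112
```

```bash
python3 -c "
from h import *
go((.5879,.3156,.014,80.81),(.5506,-.2197,.2,92.21))"
```

```text
t 34.17 tcp [0.5885 0.3157 0.0156] yawy 80.81 w 0.0112 F [0.5 0.3 5.3] tilt [0.0007 0.0005]
(0.5879, 0.3156, 0.014, 80.81) -> [ 0.0006 -0.0002  0.0016] spin 0.0 rows>= 1
(0.5506, -0.2197, 0.2, 92.21) -> [-0.0482 -0.5345 -0.1847] spin -0.38 rows>= 10
```

arm_command(commands=[[0,0,-0.01,0,-1],[0,0,-0.04,0,-1],[0,0,-0.09,0,-1],[0,0,-0.14,0,-1],[0,-0.03,-0.18,0,-1],[-0.01,-0.09,-0.18,-0.05,-1],[-0.01,-0.15,-0.18,-0.1,-1],[-0.02,-0.21,-0.18,-0.15,-1],[-0.02,-0.27,-0.18,-0.2,-1],[-0.03,-0.33,-0.18,-0.25,-1]])

```text
time_s: 35.42
eef_pos: [0.5639, -0.0168, 0.1952]
ee_rot: [-0.001, 0.014, 1.0, -0.0]
ft_force: [0.8, -0.5, -0.0]
width: 0.0113
```

```bash
python3 -c "
from h import *
go((.5511,-.2196,.15,92.21),(.5511,-.2196,.07,92.21))"
```

```text
t 35.42 tcp [ 0.5639 -0.0168  0.1952] yawy 88.41 w 0.0113 F [ 0.8 -0.5 -0. ] tilt [-0.0012 -0.0001]
(0.5511, -0.2196, 0.15, 92.21) -> [ 0.0071 -0.2031  0.0452] spin -0.1267 rows>= 4
(0.5511, -0.2196, 0.07, 92.21) -> [ 0.007  -0.2031  0.1252] spin -0.1267 rows>= 4
```

arm_command(commands=[[0.007,-0.06,0,-0.05,-1],[0.007,-0.12,0,-0.1,-1],[0.007,-0.175,0,-0.127,-1],[0.007,-0.2,0.01,-0.127,-1],[0.007,-0.203,0.04,-0.127,-1],[0.007,-0.203,0.08,-0.127,-1],[0.007,-0.203,0.11,-0.127,-1],[0.007,-0.203,0.122,-0.127,-1],[0.007,-0.203,0.122,-0.127,-1],[0.007,-0.203,0.122,-0.127,-1]])

```text
time_s: 36.67
eef_pos: [0.5531, -0.218, 0.0744]
ee_rot: [0.001, -0.018, 1.0, -0.0]
ft_force: [0.0, -0.2, -0.8]
width: 0.0108
```

```bash
python3 -c "
from h import *
go((.5511,-.2196,.0586,92.21))"
```

```text
t 36.67 tcp [ 0.5531 -0.218   0.0744] yawy 92.12 w 0.0108 F [ 0.  -0.2 -0.8] tilt [ 0.0022 -0.0006]
(0.5511, -0.2196, 0.0586, 92.21) -> [ 0.0021 -0.0016  0.0158] spin -0.0031 rows>= 1
```

arm_command(commands=[[0.002,-0.002,0.005,-0.003,-1],[0.002,-0.002,0.01,-0.003,-1],[0.002,-0.002,0.013,-0.003,-1],[0.002,-0.002,0.014,-0.003,-1],[0.002,-0.002,0.015,-0.003,-1],[0.002,-0.002,0.016,-0.003,-1],[0.002,-0.002,0.016,-0.003,-1]])

```text
time_s: 37.55
eef_pos: [0.5502, -0.2197, 0.0586]
ee_rot: [0.0, -0.019, 1.0, -0.0]
ft_force: [-2.4, 1.1, 11.0]
width: 0.0108
```

```bash
python3 -c "
from h import *
go((.5511,-.2196,.0586,92.21))"
```

```text
t 37.55 tcp [ 0.5502 -0.2197  0.0586] yawy 92.22 w 0.0108 F [-2.4  1.1 11. ] tilt [ 0.0003 -0.0005]
(0.5511, -0.2196, 0.0586, 92.21) -> [-0.0009  0.0001 -0.    ] spin 0.0002 rows>= 1
```

Contact at the expected height, within 1 mm of the pick pose. Releasing and lifting, then the timer.

arm_command(commands=[[0,0,0,0,-0.5],[0,0,0,0,0.5],[0,0,0,0,1],[0,0,0,0,1],[0,0,-0.02,0,1],[0,0,-0.06,0,1],[0,0,-0.12,0,1],[0,0,-0.15,0,1],[0,0,-0.15,0,1]])

```text
time_s: 38.67
eef_pos: [0.5519, -0.2203, 0.2098]
ee_rot: [0.003, -0.019, 1.0, -0.001]
ft_force: [-0.3, -0.5, -0.3]
width: 0.0856
```

```bash
python3 -c "
from h import *
go((.4433,.3829,.2,81.56))"
```

```text
t 38.67 tcp [ 0.5519 -0.2203  0.2098] yawy 92.19 w 0.0856 F [-0.3 -0.5 -0.3] tilt [ 0.0055 -0.0016]
(0.4433, 0.3829, 0.2, 81.56) -> [0.0855 0.6069 0.0082] spin 0.3544 rows>= 10
```

arm_command(commands=[[0.085,0.607,0.005,0.354,1],[0.085,0.607,0.005,0.354,1],[0.085,0.607,0.005,0.354,1],[0.085,0.607,0.005,0.354,1],[0.085,0.607,0.005,0.354,1],[0.085,0.607,0.005,0.354,1],[0.085,0.607,0.005,0.354,1],[0.085,0.607,0.005,0.354,1],[0.085,0.607,0.005,0.354,1],[0.085,0.607,0.005,0.354,1]])

```text
time_s: 39.92
eef_pos: [0.4401, 0.3858, 0.2008]
ee_rot: [-0.001, 0.072, 0.997, -0.001]
ft_force: [0.6, 0.3, 0.2]
width: 0.0853
```

```bash
python3 -c "
from h import *
go((.4433,.3829,.02,81.56));grab('wrist','w12')"
```

```text
t 39.92 tcp [0.4401 0.3858 0.2008] yawy 81.71 w 0.0853 F [0.6 0.3 0.2] tilt [-0.0016 -0.0009]
(0.4433, 0.3829, 0.02, 81.56) -> [-0.0038 -0.0022  0.1808] spin 0.0051 rows>= 3
```

arm_command(commands=[[-0.004,-0.002,0.05,0.005,1],[-0.004,-0.002,0.1,0.005,1],[-0.004,-0.002,0.14,0.005,1],[-0.004,-0.002,0.165,0.005,1],[-0.004,-0.002,0.178,0.005,1],[-0.004,-0.002,0.18,0.005,1],[-0.004,-0.002,0.18,0.005,1],[-0.004,-0.002,0.18,0.005,1]])

```text
time_s: 40.98
eef_pos: [0.4461, 0.3814, 0.0232]
ee_rot: [0.001, 0.075, 0.997, 0.001]
ft_force: [0.0, 0.2, -0.3]
width: 0.0856
```

```bash
python3 -c "
from h import *
go((.4433,.3829,-.0008,81.56))"
```

```text
t 40.98 tcp [0.4461 0.3814 0.0232] yawy 81.43 w 0.0856 F [ 0.   0.2 -0.3] tilt [0.0014 0.0014]
(0.4433, 0.3829, -0.0008, 81.56) -> [0.003  0.0011 0.024 ] spin -0.0042 rows>= 1
```

arm_command(commands=[[0.002,0.001,0.01,-0.004,1],[0.002,0.001,0.02,-0.004,1],[0.002,0.001,0.024,-0.004,1],[0.002,0.001,0.024,-0.004,1],[0.002,0.001,0.024,-0.004,-1],[0.002,0.001,0.024,-0.004,-1],[0.002,0.001,0.024,-0.004,-1],[0.002,0.001,0.024,-0.004,-1],[0.002,0.001,0.024,-0.004,-1],[0.002,0.001,0.024,-0.004,-1]], grip_force=30)

```text
time_s: 42.22
eef_pos: [0.4439, 0.3824, -0.0015]
ee_rot: [0.0, 0.074, 0.997, 0.0]
ft_force: [-0.5, -0.5, 5.2]
width: 0.0654
```

```bash
python3 -c "
from h import *
go((.4433,.3829,-.0008,81.56),(.4986,-.2322,.2,92.22))"
```

```text
t 42.23 tcp [ 0.4439  0.3824 -0.0015] yawy 81.56 w 0.0654 F [-0.5 -0.5  5.2] tilt [0.0005 0.0005]
(0.4433, 0.3829, -0.0008, 81.56) -> [ 0.0007  0.0005 -0.0007] spin -0.0001 rows>= 1
(0.4986, -0.2322, 0.2, 92.22) -> [-0.1444 -0.5997 -0.2018] spin -0.3554 rows>= 11
```

arm_command(commands=[[0,0,-0.01,0,-1],[0,0,-0.04,0,-1],[0,0,-0.09,0,-1],[0,0,-0.15,0,-1],[-0.01,-0.03,-0.2,0,-1],[-0.03,-0.09,-0.2,-0.05,-1],[-0.05,-0.15,-0.2,-0.1,-1],[-0.07,-0.21,-0.2,-0.15,-1],[-0.08,-0.27,-0.2,-0.2,-1],[-0.09,-0.33,-0.2,-0.25,-1]])

```text
time_s: 43.48
eef_pos: [0.484, 0.0403, 0.1984]
ee_rot: [0.0, 0.008, 1.0, -0.0]
ft_force: [1.3, -0.3, 0.4]
width: 0.0652
```

```bash
python3 -c "
from h import *
go((.499,-.2324,.2,92.22),(.499,-.2324,.06,92.22))"
```

```text
t 43.48 tcp [0.484  0.0403 0.1984] yawy 89.1 w 0.0652 F [ 1.3 -0.3  0.4] tilt [ 0.0001 -0.0003]
(0.499, -0.2324, 0.2, 92.22) -> [-0.0193 -0.2724 -0.0016] spin -0.1039 rows>= 5
(0.499, -0.2324, 0.06, 92.22) -> [-0.0193 -0.2724  0.1384] spin -0.1039 rows>= 5
```

arm_command(commands=[[-0.01,-0.06,0,-0.05,-1],[-0.015,-0.12,0,-0.1,-1],[-0.019,-0.18,0,-0.104,-1],[-0.019,-0.24,0,-0.104,-1],[-0.019,-0.272,0.01,-0.104,-1],[-0.019,-0.272,0.05,-0.104,-1],[-0.019,-0.272,0.09,-0.104,-1],[-0.019,-0.272,0.12,-0.104,-1],[-0.019,-0.272,0.132,-0.104,-1],[-0.019,-0.272,0.132,-0.104,-1]])

```text
time_s: 44.72
eef_pos: [0.4986, -0.2296, 0.066]
ee_rot: [-0.0, -0.019, 1.0, 0.0]
ft_force: [-0.6, 0.5, -0.6]
width: 0.0651
```

```bash
python3 -c "
from h import *
go((.499,-.2324,.0474,92.22));grab('wrist','w13')"
```

```text
t 44.73 tcp [ 0.4986 -0.2296  0.066 ] yawy 92.19 w 0.0651 F [-0.6  0.5 -0.6] tilt [-0.0009  0.0003]
(0.499, -0.2324, 0.0474, 92.22) -> [-0.0003 -0.0028  0.0186] spin -0.0009 rows>= 1
```

View pics/w13.png

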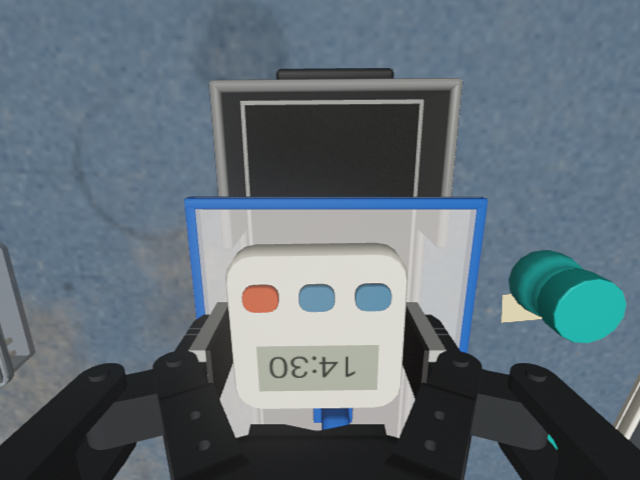

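The plate sits on the case as in the earlier view, and the timer is over its old place. Lowering.

arm_command(commands=[[0,-0.002,0.006,0,-1],[0,-0.002,0.012,0,-1],[0,-0.002,0.015,0,-1],[0,-0.002,0.017,0,-1],[0,-0.002,0.0185,0,-1],[0,-0.002,0.0185,0,-1]])

```text
time_s: 45.52
eef_pos: [0.499, -0.2317, 0.0476]
ee_rot: [0.0, -0.019, 1.0, 0.0]
ft_force: [-0.7, -0.2, -1.6]
width: 0.0655
```

```bash
python3 -c "
from h import *
go((.499,-.2324,.0474,92.22))"
```

```text
t 45.52 tcp [ 0.499  -0.2317  0.0476] yawy 92.19 w 0.0655 F [-0.7 -0.2 -1.6] tilt [0.0001 0.0001]
(0.499, -0.2324, 0.0474, 92.22) -> [-0.     -0.0007  0.0002] spin -0.001 rows>= 1
```

arm_command(commands=[[0,-0.0005,0.0005,0,-1],[0,-0.0005,0.001,0,-1],[0,-0.0005,0.001,0,0.8],[0,-0.0005,0.001,0,1],[0,-0.0005,0.001,0,1],[0,-0.0005,-0.01,0,1],[0,-0.0005,-0.04,0,1],[0,-0.0005,-0.09,0,1],[0,-0.0005,-0.15,0,1],[0,-0.0005,-0.15,0,1]])

```text
time_s: 46.78
eef_pos: [0.502, -0.2331, 0.2028]
ee_rot: [0.005, -0.019, 1.0, -0.002]
ft_force: [0.2, 0.3, 0.2]
width: 0.0852
```

```bash
python3 -c "
from h import *
go((.4298,.2895,.2,81.98))"
```

```text
t 46.77 tcp [ 0.502  -0.2331  0.2028] yawy 92.16 w 0.0852 F [0.2 0.3 0.2] tilt [ 0.0098 -0.0033]
(0.4298, 0.2895, 0.2, 81.98) -> [5.250e-02 5.249e-01 4.000e-04] spin 0.3392 rows>= 9
```

arm_command(commands=[[0.051,0.524,0,0.34,1],[0.051,0.524,0,0.34,1],[0.051,0.524,0,0.34,1],[0.051,0.524,0,0.34,1],[0.051,0.524,0,0.34,1],[0.051,0.524,0,0.34,1],[0.051,0.524,0,0.34,1],[0.051,0.524,0,0.34,1],[0.051,0.524,0,0.34,1],[0.051,0.524,0,0.34,1]])

```text
time_s: 48.02
eef_pos: [0.4267, 0.2918, 0.1973]
ee_rot: [-0.0, 0.067, 0.998, 0.0]
ft_force: [-0.1, -0.4, 0.3]
width: 0.0852
```

```bash
python3 -c "
from h import *
go((.4298,.2895,.03,81.98))"
```

```text
t 48.02 tcp [0.4267 0.2918 0.1973] yawy 82.26 w 0.0852 F [-0.1 -0.4  0.3] tilt [-0.0008  0.001 ]
(0.4298, 0.2895, 0.03, 81.98) -> [-0.0035 -0.002   0.1673] spin 0.0094 rows>= 3
```

arm_command(commands=[[-0.003,-0.002,0.05,0.009,1],[-0.003,-0.002,0.09,0.009,1],[-0.003,-0.002,0.12,0.009,1],[-0.003,-0.002,0.14,0.009,1],[-0.003,-0.002,0.157,0.009,1],[-0.003,-0.002,0.167,0.009,1],[-0.003,-0.002,0.167,0.009,1],[-0.003,-0.002,0.167,0.009,1]])

```text
time_s: 49.02
eef_pos: [0.4311, 0.2867, 0.0312]
ee_rot: [0.0, 0.073, 0.997, 0.0]
ft_force: [-0.0, 0.7, 0.4]
width: 0.0854
```

```bash
python3 -c "
from h import *
go((.4298,.2895,.0127,81.98))"
```

```text
t 49.02 tcp [0.4311 0.2867 0.0312] yawy 81.68 w 0.0854 F [-0.   0.7  0.4] tilt [0.0007 0.0003]
(0.4298, 0.2895, 0.0127, 81.98) -> [0.0017 0.0025 0.0185] spin -0.0101 rows>= 1
```

arm_command(commands=[[0.001,0.002,0.01,-0.01,1],[0.001,0.002,0.017,-0.01,1],[0.001,0.002,0.018,-0.01,1],[0.001,0.002,0.018,-0.01,-0.5],[0.001,0.002,0.018,-0.01,-1],[0.001,0.002,0.018,-0.01,-1],[0.001,0.002,0.018,-0.01,-1],[0.001,0.002,0.018,-0.01,-1],[0.001,0.002,0.018,-0.01,-1],[0.001,0.002,0.018,-0.01,-1]], grip_force=30)

```text
time_s: 50.28
eef_pos: [0.4302, 0.2893, 0.0132]
ee_rot: [0.0, 0.07, 0.998, 0.0]
ft_force: [-1.0, -0.2, 5.9]
width: 0.0353
```

```bash
python3 -c "
from h import *
go((.4298,.2895,.0127,81.98),(.6048,-.2191,.2,91.88))"
```

```text
t 50.27 tcp [0.4302 0.2893 0.0132] yawy 82.01 w 0.0353 F [-1.  -0.2  5.9] tilt [0.0006 0.0005]
(0.4298, 0.2895, 0.0127, 81.98) -> [0.0004 0.0002 0.0005] spin 0.001 rows>= 1
(0.6048, -0.2191, 0.2, 91.88) -> [-0.2437 -0.4791 -0.1869] spin -0.329 rows>= 10
```

arm_command(commands=[[0,0,-0.02,0,-1],[0,0,-0.07,0,-1],[0,0,-0.13,0,-1],[-0.02,-0.03,-0.18,-0.02,-1],[-0.05,-0.08,-0.18,-0.05,-1],[-0.08,-0.13,-0.18,-0.1,-1],[-0.11,-0.18,-0.18,-0.15,-1],[-0.13,-0.23,-0.18,-0.2,-1],[-0.15,-0.28,-0.18,-0.25,-1],[-0.17,-0.33,-0.18,-0.3,-1]])

```text
time_s: 51.52
eef_pos: [0.5524, -0.0632, 0.1924]
ee_rot: [-0.0, -0.009, 1.0, 0.0]
ft_force: [0.7, -0.6, -0.8]
width: 0.0357
```

```bash
python3 -c "
from h import *
go((.6052,-.2193,.2,91.88),(.6052,-.2193,.08,91.88))"
```

```text
t 51.52 tcp [ 0.5524 -0.0632  0.1924] yawy 91.05 w 0.0357 F [ 0.7 -0.6 -0.8] tilt [-0.0005  0.0001]
(0.6052, -0.2193, 0.2, 91.88) -> [-0.0499 -0.1571 -0.0076] spin -0.0276 rows>= 3
(0.6052, -0.2193, 0.08, 91.88) -> [-0.05   -0.1571  0.1124] spin -0.0276 rows>= 4
```

arm_command(commands=[[-0.02,-0.05,0,-0.03,-1],[-0.035,-0.1,0,-0.03,-1],[-0.05,-0.145,0,-0.03,-1],[-0.05,-0.157,0.01,-0.03,-1],[-0.05,-0.157,0.04,-0.03,-1],[-0.05,-0.157,0.08,-0.03,-1],[-0.05,-0.157,0.105,-0.03,-1],[-0.05,-0.157,0.114,-0.03,-1],[-0.05,-0.157,0.114,-0.03,-1],[-0.05,-0.157,0.114,-0.03,-1]])

```text
time_s: 52.78
eef_pos: [0.6061, -0.2173, 0.0799]
ee_rot: [0.001, -0.017, 1.0, -0.0]
ft_force: [-0.2, -0.0, -0.6]
width: 0.0352
```

```bash
python3 -c "
from h import *
go((.6052,-.2193,.0622,91.88))"
```

```text
t 52.77 tcp [ 0.6061 -0.2173  0.0799] yawy 91.92 w 0.0352 F [-0.2 -0.  -0.6] tilt [ 0.0022 -0.0003]
(0.6052, -0.2193, 0.0622, 91.88) -> [ 0.0011 -0.002   0.0177] spin 0.0013 rows>= 1
```

arm_command(commands=[[0.001,-0.002,0.008,0,-1],[0.001,-0.002,0.013,0,-1],[0.001,-0.002,0.015,0,-1],[0.001,-0.002,0.017,0,-1],[0.001,-0.002,0.018,0,-1],[0.001,-0.002,0.018,0,-1]])

```text
time_s: 53.52
eef_pos: [0.6043, -0.2194, 0.0622]
ee_rot: [-0.0, -0.017, 1.0, -0.0]
ft_force: [-2.8, 0.6, 9.4]
width: 0.0352
```

```bash
python3 -c "
from h import *
go((.6052,-.2193,.0622,91.88))"
```

```text
t 53.52 tcp [ 0.6043 -0.2194  0.0622] yawy 91.91 w 0.0352 F [-2.8  0.6  9.4] tilt [-0.     -0.0005]
(0.6052, -0.2193, 0.0622, 91.88) -> [-0.0009  0.     -0.    ] spin 0.0009 rows>= 1
```

Standing at its place. I'll release, rise, back off to the first viewing pose and check.

arm_command(commands=[[0,0,0,0,0],[0,0,0,0,1],[0,0,0,0,1],[0,0,-0.01,0,1],[0,0,-0.04,0,1],[0,0,-0.1,0,1],[0.03,0,-0.16,0,1],[0.06,0,-0.22,0,1],[0.075,0.003,-0.257,0,1],[0.075,0.003,-0.257,0,1]])

```text
time_s: 54.78
eef_pos: [0.5303, -0.2193, 0.3224]
ee_rot: [0.004, -0.016, 1.0, -0.002]
ft_force: [0.6, -1.2, -0.3]
width: 0.0853
```

arm_command(commands=[[0,0,0,0,1],[0,0,0,0,1],[0,0,0,0,1],[0,0,0,0,1]])

```text
time_s: 55.28
eef_pos: [0.5292, -0.2187, 0.3169]
ee_rot: [-0.001, -0.017, 1.0, 0.0]
ft_force: [0.0, 0.3, -0.4]
width: 0.0851
```

```bash
python3 - <<'E'
from h import *
go((.5293,-.2157,.319,92)); grab('wrist','w14')
hs=[]
for fn in('w1','w14'):
    im=cv2.imread('pics/%s.png'%fn);hsv=cv2.cvtColor(im,cv2.COLOR_BGR2HSV)
    m=cv2.inRange(hsv,(0,180,130),(6,255,255));m[:250]=0;m[305:]=0;m[:,:280]=0;m[:,345:]=0
    ys,xs=np.nonzero(m);j=px2w(fn,(xs.mean(),ys.mean()),.098)
    p=cv2.inRange(hsv,(105,180,150),(118,255,255));p[:110]=0;p[320:]=0;p[:,:240]=0;p[:,385:]=0
    ys,xs=np.nonzero(p);q=px2w(fn,(xs.mean(),ys.mean()),.052)
    k=cv2.inRange(hsv,(0,80,120),(15,200,255));k[:145]=0;k[175:]=0;k[:,:265]=0;k[:,300:]=0
    ys,xs=np.nonzero(k);t=px2w(fn,(xs.mean(),ys.mean()),.071)
    print(fn,'jar',j.round(4),'plate',q.round(4),'timerkey',t.round(4),len(xs))
cv2.imwrite('pics/final.png',cv2.imread('pics/w14.png'))
E
```

```text
t 55.27 tcp [ 0.5292 -0.2187  0.3169] yawy 91.93 w 0.0851 F [ 0.   0.3 -0.4] tilt [-0.0012  0.0007]
(0.5293, -0.2157, 0.319, 92) -> [-0.0002  0.003  -0.0021] spin -0.0023 rows>= 1
w1 jar [ 0.6063 -0.218   0.098 ] plate [ 0.6387 -0.1555  0.052 ] timerkey [ 0.4826 -0.2532  0.071 ] 95
w14 jar [ 0.6039 -0.2189  0.098 ] plate [ 0.6424 -0.1546  0.052 ] timerkey [ 0.482  -0.2523  0.071 ] 95
```

View pics/w14.png

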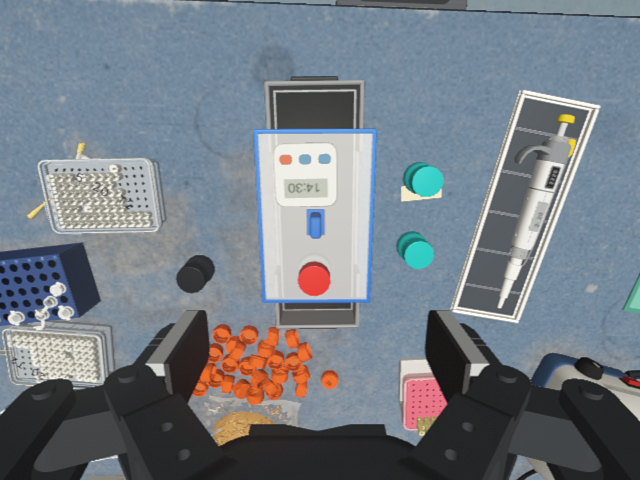

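The final view shows the plate on the case, with the timer at (305,174) and the jar at (314,279). The pipette lies in the tray from (567,118) to (502,305), and the boxes have not moved. Handing in.

```bash
python3 -c "
from bench import close_job
print(close_job())"
```

```text
the job is handed in; nothing more can be done
None
```

The pipette lies lengthwise in the white-rimmed tray. The shelf plate is back on the case, and the timer and jar stand on it in their old places. I handed the job in at about 55 s of the 136 s; no verdict was reported.

**Order:** I moved the jar, then the timer, then the plate to the mat. After laying the pipette in the tray, I returned the plate, the timer and the jar.

**Last checks:**
- **Pipette:** in the picture taken just after laying it down, the middle of its length was about 3 mm along and 7 mm across from the tray's middle. It looked aligned with the tray, and the final picture still shows it there.
- **Timer and jar:** from the same viewpoint before and after, the timer's key moved about 1 mm and the jar about 3 mm.
- **Plate:** I released it within 1 mm of where I picked it up. The colour-based comparison put it about 4 mm off. That check is rough, because it catches only part of the blue edge, but it is still within the 13 mm allowed.
- **Boxes:** the tip box and the sample box look unmoved in the final view. I did not measure them.

**Disagreement:** my first reading of the tray from the top camera was about 7 mm off because of a misread corner. I used the wrist camera instead and confirmed it from close by before lowering the pipette.

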